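# Gauge the whetstones and sort out the worn ones

## Task

Turn the orange wing screw at the corner of the thickness gauge until the gauge stands level on all four feet and no longer rocks, then let go of it. Then gauge the whetstones that are out, coarse to fine (charcoal, green, terracotta, white; some are missing): lay each flat on the anvil, slide the caliper jaw gently down by its blue lug until it presses firmly on the stone for a moment, read the gauge, raise the jaw, and lay the stone flat in the steel pan if it is over 24 mm thick or in the red tray if it is worn below that. Leave the empty jaw slid fully shut, the gauge still level, and do not knock over the spice shaker behind it.

Things in the scene. Friction and masses are not known exactly. Their poses are not given: they have to be found in the camera images.
- gauge: bench thickness gauge (vertical caliper), 3.6 kg, loose. Grey base plate 270 (x) x 180 (y) x 14 mm, top 26 mm over the worktop when level; origin at worktop level, 10 mm short of the plate's centre; x from the robot's side to the column, z up. Steel column 22 x 26 mm, top 161 mm up, at x +117 mm. At the start it leans 0.02 to 0.05 rad to the front left corner, whose foot is too short
- anvil: steel anvil fixed on the gauge's plate, 130 (gauge x) x 62 x 8 mm; origin at the centre of its underside, at gauge x -20 mm; top 34 mm over the worktop. A stone is laid on it lengthwise along x, slid in from the robot's side under the raised jaw
- jaw (a joint): the gauge's reading in m: height of the jaw's tip over the anvil; 0 = shut, 0.050 = fully raised. Slides along the gauge's z with about 4 N friction, stays where it is left. The jaw is a carriage on the column whose arm (20 mm wide, underside 14 mm above the tip's contact face) reaches to gauge x +15 mm. A red pointer shows the reading on a white rule; the rule's red line is 24 mm
- tip: white nylon-faced measuring tip under the end of the jaw's arm, 22 (x) x 18 (y) x 16 mm. Origin at the centre of its contact face (the underside); the face spans gauge x +16 to +38 mm, y -9 to +9 mm
- lug_top (a point): centre of the top of the blue grip lug on the jaw's arm, above the tip: 36 (gauge x) x 14 (gauge y) x 33 mm tall, to be pinched from above across the 14 mm and moved up or down with the jaw; its top is 61 mm above the tip's contact face
- foot_screw (a joint): turn of the levelling screw in rad, growing clockwise seen from above; each rad clockwise pushes its foot 1.9 mm farther down. Starts between -3.0 and -1.5; near 0 the foot is as long as the three fixed ones and the gauge stands level; farther on it rocks again. Stays where it is left, friction 0.06 N m
- wing_top (a point): centre of the top of the orange wing of the levelling screw (front left corner of the gauge, x -75, y +72 mm), on its axis; the wing is 46 mm long (along this point's x), 12 mm thick (y), 26 mm tall, its underside 21 mm over the plate; point z points up along the screw
- stone_charcoal: whetstone, charcoal-black (extra coarse), 120 (x) x 50 (y) mm, with a darker backing layer; its thickness (z) is somewhere from 16 to 32 mm and is to be gauged (0.18 to 0.42 kg). Starts flat on the worktop; origin at the centre of its underside. It may be absent (2 or 3 of the 4 stones are out)
- stone_green: whetstone, dark green (coarse), 120 (x) x 50 (y) mm, with a darker backing layer; its thickness (z) is somewhere from 16 to 32 mm and is to be gauged (0.18 to 0.42 kg). Starts flat on the worktop; origin at the centre of its underside. It may be absent (2 or 3 of the 4 stones are out)
- stone_terracotta: whetstone, terracotta red-brown (medium), 120 (x) x 50 (y) mm, with a darker backing layer; its thickness (z) is somewhere from 16 to 32 mm and is to be gauged (0.18 to 0.42 kg). Starts flat on the worktop; origin at the centre of its underside. It may be absent (2 or 3 of the 4 stones are out)
- stone_white: whetstone, cream white (fine), 120 (x) x 50 (y) mm, with a darker backing layer; its thickness (z) is somewhere from 16 to 32 mm and is to be gauged (0.18 to 0.42 kg). Starts flat on the worktop; origin at the centre of its underside. It may be absent (2 or 3 of the 4 stones are out)
- steel_pan: small bare-metal sheet pan for the stones that are still good: 156 (x) x 240 (y) mm outside, walls 3 mm thick and 20 mm high (bead to 23 mm), floor 3 mm; origin at the centre of its underside; takes two stones side by side along its x, 110 mm apart in y. Loose, 0.6 kg
- red_tray: red plastic server's tray for the worn stones: 156 (x) x 240 (y) mm outside, walls 3 mm thick and 16 mm high (bead to 20 mm), floor 3 mm; origin at the centre of its underside; takes two stones side by side along its x, 110 mm apart in y. Loose, 0.6 kg
- spice_shaker: bystander: glass shaker with dark spice and a grey cap, 44 mm across, 90 mm tall, standing behind the work; origin at the centre of its underside

How it is judged:
On the way, in this order (a step that is already met when the one before it is completed fails the run):
1. the gauge stands level on all four feet (leaning less than 0.008 rad), nobody touching it (angle between gauge's own z axis and vertical below 0.008 rad and contact force between the fingers and gauge below 0.3 N), for 0.3 s.
2. stone_charcoal lies flat on the anvil, let go of, with the jaw shut on it: the tip presses on it with over 3 N (contact force between tip and stone_charcoal above 3 N and contact force between anvil and stone_charcoal above 2 N and contact force between the fingers and stone_charcoal below 0.5 N and z of stone_charcoal in the frame of anvil between 0.005 and 0.045 m and angle between the z axis of stone_charcoal and the z axis of anvil, either way round below 0.03 rad), for 0.2 s.
3. stone_green lies flat on the anvil, let go of, with the jaw shut on it: the tip presses on it with over 3 N (contact force between tip and stone_green above 3 N and contact force between anvil and stone_green above 2 N and contact force between the fingers and stone_green below 0.5 N and z of stone_green in the frame of anvil between 0.005 and 0.045 m and angle between the z axis of stone_green and the z axis of anvil, either way round below 0.03 rad), for 0.2 s.
4. stone_terracotta lies flat on the anvil, let go of, with the jaw shut on it: the tip presses on it with over 3 N (contact force between tip and stone_terracotta above 3 N and contact force between anvil and stone_terracotta above 2 N and contact force between the fingers and stone_terracotta below 0.5 N and z of stone_terracotta in the frame of anvil between 0.005 and 0.045 m and angle between the z axis of stone_terracotta and the z axis of anvil, either way round below 0.03 rad), for 0.2 s.
5. stone_white lies flat on the anvil, let go of, with the jaw shut on it: the tip presses on it with over 3 N (contact force between tip and stone_white above 3 N and contact force between anvil and stone_white above 2 N and contact force between the fingers and stone_white below 0.5 N and z of stone_white in the frame of anvil between 0.005 and 0.045 m and angle between the z axis of stone_white and the z axis of anvil, either way round below 0.03 rad), for 0.2 s.
At the end, for the whole second after the job is handed in: Every stone that is out lies flat and at rest inside its tray (over 24 mm in the steel pan, thinner in the red tray), its middle within 50 mm lengthwise and 95 mm crosswise of the tray's middle, tipped less than 0.1 rad against it; the jaw is shut to under 3 mm; the gauge leans less than 0.012 rad (x of stone_charcoal in the frame of red_tray between -0.05 and 0.05 m and y of stone_charcoal in the frame of red_tray between -0.095 and 0.095 m and z of stone_charcoal in the frame of red_tray between -0.002 and 0.07 m and angle between the z axis of each of stone_charcoal, stone_white and the z axis of red_tray, either way round below 0.1 rad and linear speed of each of stone_charcoal, stone_green, stone_terracotta, stone_white below 0.02 m/s and x of stone_green in the frame of steel_pan between -0.05 and 0.05 m and y of stone_green in the frame of steel_pan between -0.095 and 0.095 m and z of stone_green in the frame of steel_pan between -0.002 and 0.07 m and angle between the z axis of each of stone_green, stone_terracotta and the z axis of steel_pan, either way round below 0.1 rad and x of stone_terracotta in the frame of steel_pan between -0.05 and 0.05 m and y of stone_terracotta in the frame of steel_pan between -0.095 and 0.095 m and z of stone_terracotta in the frame of steel_pan between -0.002 and 0.07 m and x of stone_white in the frame of red_tray between -0.05 and 0.05 m and y of stone_white in the frame of red_tray between -0.095 and 0.095 m and z of stone_white in the frame of red_tray between -0.002 and 0.07 m and value of joint jaw below 0.003 m and angle between gauge's own z axis and vertical below 0.012 rad and contact force between the fingers and gauge below 0.3 N); the robot touches nothing.
It fails at once if the jaw is rammed on a stone with more than 60 N (contact force between tip and stone_charcoal above 60 N or contact force between tip and stone_green above 60 N or contact force between tip and stone_terracotta above 60 N or contact force between tip and stone_white above 60 N).
It fails at once if the spice shaker is knocked over (angle between spice_shaker's own z axis and vertical above 0.6 rad).
Of stone_charcoal, stone_green, stone_terracotta, stone_white only 2 to 3 are there at a start; the rules pass over those that are not, and their reading is None.
At some moment in a run one of stone_charcoal, stone_green, stone_terracotta, stone_white may be knocked a few centimetres aside while the robot is not near it.
Once in a run the grip may slacken for a moment while it holds something.
It also fails if it takes over 210 s, if anything falls off the work surface, if the arm or the gripper's body presses on something with over 40 N, if the wrist force passes 120 N, or if a joint passes its speed limit or range.

## Robot

A 6-joint arm with a two-finger parallel gripper is mounted at the origin on a cart in front of the work surface, level with it; the furniture and walls round the work are solid. World frame = base frame: x ahead of the robot, y to its left, z up, the work surface at z = 0. Lengths are in m, angles in rad, forces in N, time in s.
With the tool pointing down it reaches from about 0.4 to 0.825 m from the base axis. Payload 7 kg.
Tool frame: the origin (TCP) lies on the centre line of the jaws, within the pads' length; the fingertips stand 19 mm ahead of it and the grasp point (between the pads) is the TCP; z points along the fingers, y is the line along which they close (so a half turn about z gives the same grasp; the last joint's range is limited). The gripper opens to 88 mm and grips with 3 to 60 N. Pads are 19 mm wide; open, the fingers measure 130 mm over their backs; the gripper's body (78 mm by 193 mm) begins 47 mm behind the grasp point.
Start: joints at [-0.984, 0.359, 0.012, 0, -1.224, -0.288], TCP at [0.199, -0.645, 0.246] pointing down, gripper open.
Joint ranges: [-3.07, 3.07], [-1.43, 2.12], [-1.02, 1.25], [-3.03, 1.67], [-3.05, -0], [-3.03, 3.03]. Speed limits (rad/s): [2.39, 2.39, 3.01, 3.14, 3.14, 3.14].

## Interface

Orientations are given as [roll, pitch, yaw] about the fixed x, y, z axes, in that order (R = Rz(yaw) Ry(pitch) Rx(roll)).
In Python, from station import arm, imaging, models gives the robot as it stands.
- The arm moves only by the tool play_rows, never from a script. Its arguments are lists of equal length, an entry for each row: "travel": the shift along the tool's x, y, z in units of 25 mm (1.0 is 25 mm), a list of three; "twist": the turn about the tool's z in units of 0.15 rad (1.0 is 0.15 rad). A call has 1 to 8 rows; each row shifts and turns the commanded pose from where the row before left it, along the tool's axes as they then stand; what a row does not reach is not made up. A row lasts 1/8 s, in which the tool goes at most 62.5 mm and 10.7 degrees, less where a joint would pass 70% of its speed; a pose out of reach is approached as far as the arm can. A call with a number of a shift or a turn outside -1 to 1 is refused whole. A call with a gripper value outside its range is refused whole. "fingers" is the opening, from 0 (shut) to 1 (fully open), set as the call begins (left out, the last holds). The fingers move at their own pace and stop on an object; "newtons" is the grip in N (left out, the last holds). Time passes only in rows, so rows that do not move let the fingers close. It gives the time, the measured TCP pose, the force, the opening and the grip force at its end, in the units of the state.
- arm.get_state(): the state, without advancing time (a new reading comes with each control period).
- imaging.grab_frame(name): name is "scene" or "top" or "wrist"; returns a dict with "pixels" (480x640x3 uint8, red, green, blue), "fx", "fy", "cx", "cy" (pixels), "R" (3x3) and "t" (3): a world point X has camera coordinates R X + t; the wrist camera has in their place "T_tool_cam" (4x4, takes a point from camera to tool coordinates, whose origin is the TCP and whose axes are the flange's). Camera axes: x right, y down, z forward; pixel columns grow to the right and rows downward; lengths in m; the calibration is good to about 2 mm. A picture is of the moment at which its call begins: read the wrist's pose just before it. There is no depth.
- arm.job_done(): hands the job in; it is judged then, once.
Trained networks look in the newest picture that a camera, given by its name, has taken for a name from the list of things; names that differ only in an ending like _2 or _b are one class to them, and where a whole thing is asked for, a point or a joint stands for the part that bears it (a point fixed in the world has none). Each returns a list of dicts, best first, with "confidence" (0 to 1); they miss things now and then, are a little off and sometimes report something else, mostly with a low value. They report only what shows in the picture. A call takes as long as a camera call.
- models.boxes_of(name, camera): "extent" ([centre column, centre row, width, height] in pixels, round what is visible of it).
- models.silhouettes(name, camera): "pixels" (480x640 bool, what is visible of it) and "extent" ([centre column, centre row, width, height] in pixels, round what is visible of it).
The state is a dict: "t": time; "q": joint angles; "qd": joint speeds; "joint_efforts": joint torques, N m; "eef_pos": TCP position; "ee_rot": TCP orientation; "force": force on the tool from outside, world axes, zero at the start; "moment": the same for the moment, N m; "width": finger opening in m; "gripper_force": force on a finger pad.
Only numpy, scipy, OpenCV 4.12 (cv2) and the standard library are available. Lean on these libraries where they do the work, as an engineer would, in place of code of your own. Each camera call takes 0.05 s, during which the arm holds its last target. There are 200 camera calls.

## Working session

There is one attempt and no reset: what is moved stays moved. The work goes in short steps, Python scripts to look and compute and a tool call to move; the robot and the scene stay as the last step left them, time stands still between calls to the robot, and variables do not carry over. Pictures are saved under pics/ and viewed, at most 14 in all, crops included, and the job is handed in when it is done.

Besides the shell and the picture viewer there is one more tool, called as name(argument=value, ...), one argument or row to a line, values as JSON. play_rows: Moves the arm, as the interface text tells. Shifts and turns lie within -1 to 1; 1 stands for 25 mm of shift or 0.15 rad of turn. Its arguments: {"type":"object","properties":{"travel":{"type":"array","items":{"type":"array","items":{"type":"number"}}},"twist":{"type":"array","items":{"type":"number"}},"fingers":{"type":"number"},"newtons":{"type":"number"}},"required":["travel","twist"]}

```bash
ls; mkdir -p pics; cat > h.py <<'E'
import numpy as np, cv2
from station import arm, imaging, models
from scipy.spatial.transform import Rotation as Rn
def grab(n):
    s=arm.get_state(); f=imaging.grab_frame(n)
    if n=="wrist":
        T=np.eye(4); T[:3,:3]=Rn.from_euler('xyz',s['ee_rot']).as_matrix(); T[:3,3]=s['eef_pos']
        C=np.linalg.inv(T@np.array(f['T_tool_cam'])); f['R']=C[:3,:3]; f['t']=C[:3,3]
    f['R']=np.array(f['R']);f['t']=np.array(f['t'])
    return f
def save(f,name,crop=None,scale=1):
    p=f['pixels']
    if crop: p=p[crop[1]:crop[3],crop[0]:crop[2]]
    p=cv2.resize(p,None,fx=scale,fy=scale,interpolation=cv2.INTER_CUBIC)
    cv2.imwrite('pics/'+name,p[:,:,::-1])
def ray(f,u,v):
    d=f['R'].T@np.array([(u-f['cx'])/f['fx'],(v-f['cy'])/f['fy'],1]); return -f['R'].T@f['t'],d
def at(f,u,v,z):
    o,d=ray(f,u,v); return o+d*(z-o[2])/d[2]
def proj(f,X):
    c=(f['R']@np.atleast_2d(X).T).T+f['t']; return np.c_[f['fx']*c[:,0]/c[:,2]+f['cx'],f['fy']*c[:,1]/c[:,2]+f['cy']]
def tri(obs):
    A=np.zeros((3,3));b=np.zeros(3)
    for f,(u,v) in obs:
        o,d=ray(f,u,v); d/=np.linalg.norm(d); P=np.eye(3)-np.outer(d,d); A+=P;b+=P@o
    X=np.linalg.solve(A,b); return X
names="gauge anvil jaw tip lug_top foot_screw wing_top stone_charcoal stone_green stone_terracotta stone_white steel_pan red_tray spice_shaker".split()
E
python3 - <<'E'
from h import *
print(arm.get_state())
for c in("scene","top"):
    f=grab(c); save(f,c+'0.png'); print(c,f['fx'],(-f['R'].T@f['t']).round(3),f['R'].round(2).tolist())
    for n in names:
        r=models.silhouettes(n,c)
        for d in r[:2]:
            m=d['pixels'].astype(np.uint8); rc=cv2.minAreaRect(cv2.findNonZero(m)) if m.any() else None
            print(c,n,round(d['confidence'],2),np.round(d['extent']),[np.round(x,1) for x in rc] if rc else '')
E
```

```text
pics
{'t': 0.0, 'q': array([-9.83881176e-01,  3.59403770e-01,  1.10241753e-02, -3.75057507e-04,
       -1.22410320e+00, -2.88111847e-01]), 'qd': array([-0.00181551, -0.00223   ,  0.0008648 , -0.00116969, -0.00072562,
        0.00011859]), 'joint_efforts': array([ 1.96751098e-03, -5.82718635e+01,  2.93060446e+01,  6.99743092e+00,
        6.93333917e-03, -1.54333497e-04]), 'eef_pos': array([ 0.19854885, -0.64463493,  0.24459217]), 'ee_rot': array([ 3.13987550e+00, -1.41208253e-04, -2.84291697e+00]), 'force': array([-1.02406233, -0.19539167, -0.0844949 ]), 'moment': array([-0.08523931, -0.04889004,  0.02062718]), 'gripper_force': 0.0, 'width': 0.08795693848441966}
scene 592.0663788009804 [-0.32   0.898  0.671] [[-0.65, -0.76, 0.01], [-0.33, 0.27, -0.91], [0.68, -0.6, -0.42]]
scene gauge 0.76 [355. 252. 131. 107.] [array([347.8, 263.8]), array([129.2,  74.2]), np.float64(39.7)]
scene gauge 0.65 [335. 234.  42.  40.] [array([337.4, 234.6]), array([44.2, 23.9]), np.float64(29.1)]
scene anvil 0.59 [366. 271.  55.  29.] [array([362.1, 269.3]), array([55.7, 18.1]), np.float64(27.3)]
scene jaw
[... 1885 characters left out ...]
9.  50.] [array([191.6, 279.7]), array([20.4, 45. ]), np.float64(10.7)]
top stone_green 0.65 [265. 288.  22.  44.] [array([265.5, 289.5]), array([19.8, 45.1]), np.float64(7.8)]
top stone_green 0.64 [351. 218.  23.  47.] [array([349.1, 219.3]), array([21.4, 46.8]), np.float64(8.7)]
top steel_pan 0.57 [454. 296.  90.  55.] [array([453.4, 295. ]), array([59.6, 92.4]), np.float64(89.0)]
top red_tray 0.62 [445. 236.  88.  58.] [array([444.4, 234.6]), array([57.5, 90. ]), np.float64(88.5)]
top spice_shaker 0.71 [278. 180.  15.  19.] [array([277. , 179.5]), array([19., 14.]), np.float64(90.0)]
top spice_shaker 0.17 [350. 255.  22.  50.] [array([350.5, 258.3]), array([48. , 22.3]), np.float64(88.3)]
```

View pics/scene0.png

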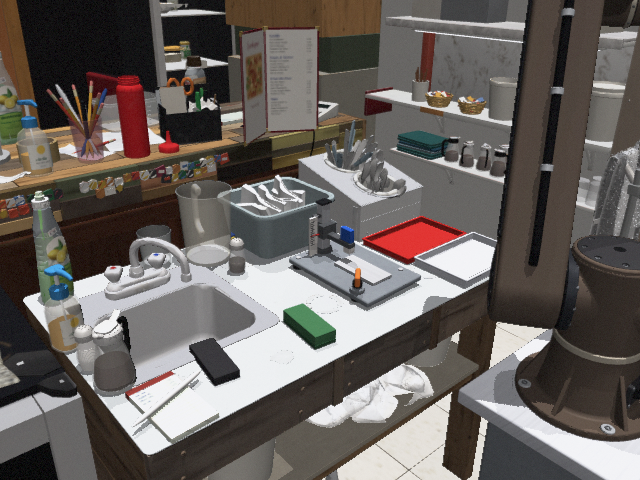

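View pics/top0.png

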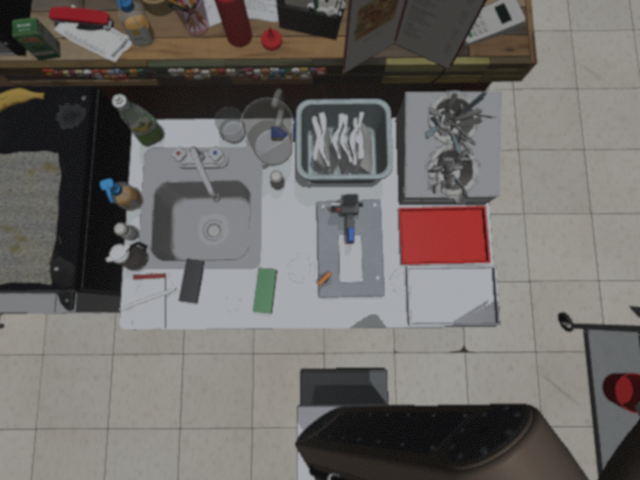

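```bash
python3 - <<'E'
from h import *
f=grab("top"); g=grab("scene")
def P(n,u,v,z): print(n,at(f,u,v,z).round(4))
P('wing',325,278,.073);P('lug',350.3,219,.1)
P('char',191.8,280,.024);P('green',265.5,289,.024);P('anvil',350.4,258,.034)
P('pan',454,296,.02);P('tray',445,235.5,.02);P('shaker',278,180,.09)
print('wing tri',tri([(f,(325,278)),(g,(357,276))]))
E
```

```text
wing [0.4849 0.0784 0.073 ]
lug [0.6375 0.0108 0.1   ]
char [0.4854 0.4431 0.024 ]
green [0.4596 0.2404 0.024 ]
anvil [0.5422 0.0077 0.034 ]
pan [ 0.4379 -0.2741  0.02  ]
tray [ 0.6055 -0.2586  0.02  ]
shaker [0.7483 0.203  0.09  ]
wing tri [0.48762489 0.07926574 0.05399795]
```

Scene: charcoal, at scene (214,361), and green, at (309,325), are on the worktop. The pan and tray are at the right, the orange wing is at (357,278), and the blue lug is behind it. The top view agrees, with no terracotta or white stone in sight.

play_rows(
  travel=[
    [0,0,0],
    [0,0,0],
    [0,0,0],
    [0,0,0],
    [0,0,0],
    [0,0,0],
    [0,0,0],
    [0,0,0],
  ],
  twist=[-1,-1,-1,-1,-1,-1,-1,-1],
  fingers=1,
)

```text
t: 2.6
eef_pos: [0.1986, -0.6451, 0.2456]
ee_rot: [3.142, 0.0, -1.638]
force: [0.0, -0.2, 0.1]
width: 0.0878
gripper_force: 0.0
```

play_rows(
  travel=[
    [0,0,0],
    [0,0,0],
    [0,0,0],
    [0,0,0],
    [0,0,0],
    [0,0,0],
  ],
  twist=[-1,-1,-1,-1,-1,-1],
)

```text
t: 3.35
eef_pos: [0.1987, -0.6451, 0.2455]
ee_rot: [-3.142, 0.0, -0.738]
force: [-0.1, -0.4, 0.2]
width: 0.0875
gripper_force: 0.0
```

```bash
cat >> h.py <<'E'
def need(x,y,z,yaw=None):
    s=arm.get_state(); R=Rn.from_euler('xyz',s['ee_rot']).as_matrix(); p=np.array(s['eef_pos'])
    d=np.array([x,y,z])-p; print('tcp',p.round(4),'rot',np.round(s['ee_rot'],3),'t',round(s['t'],2),'q',np.round(s['q'],2))
    print(' world d',d.round(4),'-> tool units',(R.T@d/.025).round(2))
    if yaw is not None:
        w=s['ee_rot'][2]-yaw; w=(w+np.pi)%(2*np.pi)-np.pi; R2=Rn.from_euler('xyz',[np.pi,0,yaw]).as_matrix()
        print(' twist units',round(w/.15,2),'; after twist tool units',(R2.T@d/.025).round(2))
E
python3 - <<'E'
from h import *
f=imaging.grab_frame('wrist'); print(np.round(f['T_tool_cam'],3).tolist(),f['fx'],f['cx'],f['cy'])
need(.42,.08,.25)
E
```

```text
[[-0.001, -0.957, -0.29, 0.079], [1.0, -0.001, -0.001, -0.0], [0.0, -0.29, 0.957, -0.14], [0.0, 0.0, 0.0, 1.0]] 335.2999518014165 320.6655446895346 240.31145868645453
tcp [ 0.1987 -0.645   0.2455] rot [-3.142  0.    -0.731] t 3.4 q [-0.98  0.36  0.01 -0.   -1.22  1.82]
 world d [0.2213 0.725  0.0045] -> tool units [-12.76 -27.5   -0.18]
```

play_rows(
  travel=[
    [-0.36,-0.97,0],
    [-0.36,-0.97,0],
    [-0.36,-0.97,0],
    [-0.36,-0.97,0],
    [-0.36,-0.97,0],
    [-0.36,-0.97,0],
    [-0.36,-0.97,0],
    [-0.36,-0.97,0],
  ],
  twist=[0,0,0,0,0,0,0,0],
)

```text
t: 4.4
eef_pos: [0.2771, -0.4527, 0.2457]
ee_rot: [-3.142, -0.0, -0.745]
force: [0.2, 0.2, -0.3]
width: 0.0877
gripper_force: 0.0
```

play_rows(
  travel=[
    [-0.36,-0.97,0],
    [-0.36,-0.97,0],
    [-0.36,-0.97,0],
    [-0.36,-0.97,0],
    [-0.36,-0.97,0],
    [-0.36,-0.97,0],
    [-0.36,-0.97,0],
    [-0.36,-0.97,0],
  ],
  twist=[0,0,0,0,0,0,0,0],
)

```text
t: 5.4
eef_pos: [0.3553, -0.2611, 0.2458]
ee_rot: [-3.141, -0.001, -0.745]
force: [0.7, -0.1, 1.2]
width: 0.0878
gripper_force: 0.0
```

play_rows(
  travel=[
    [-0.36,-0.97,0],
    [-0.36,-0.97,0],
    [-0.36,-0.97,0],
    [-0.36,-0.97,0],
    [-0.36,-0.97,0],
    [-0.36,-0.97,0],
    [-0.36,-0.97,0],
    [-0.36,-0.97,0],
  ],
  twist=[0,0,0,0,0,0,0,0],
)

```text
t: 6.4
eef_pos: [0.4335, -0.0694, 0.2459]
ee_rot: [-3.141, -0.0, -0.745]
force: [0.4, -0.7, -0.2]
width: 0.0876
gripper_force: 0.0
```

play_rows(
  travel=[
    [-0.36,-0.97,0],
    [-0.36,-0.97,0],
    [-0.36,-0.97,0],
    [-0.36,-0.97,0],
    [-0.36,-0.97,0],
    [-0.36,-0.97,0],
    [0,0,0],
  ],
  twist=[0,0,0,0,0,0,0],
)

```text
t: 7.28
eef_pos: [0.4925, 0.0749, 0.2454]
ee_rot: [3.141, -0.0, -0.743]
force: [-0.3, -0.5, 0.6]
width: 0.0874
gripper_force: 0.0
```

```bash
python3 - <<'E'
from h import *
need(.486,.079,.25)
f=grab('wrist'); save(f,'w1.png')
for n in ('wing_top','lug_top','tip','anvil','gauge'):
    for d in models.silhouettes(n,'wrist')[:2]:
        rc=cv2.minAreaRect(cv2.findNonZero(d['pixels'].astype(np.uint8)))
        print(n,round(d['confidence'],2),np.round(d['extent']),[np.round(x,1) for x in rc])
        print(at(f,*rc[0],.073).round(4), [at(f,*p,.073)[:2].round(4) for p in cv2.boxPoints(rc)])
E
```

```text
tcp [0.4925 0.0749 0.2454] rot [ 3.141 -0.    -0.743] t 7.28 q [ 0.55  0.06 -0.37  0.   -1.14  0.28]
 world d [-0.0065  0.0041  0.0046] -> tool units [-0.3   0.05 -0.18]
wing_top 0.91 [321. 232.  20.  53.] [array([318.2, 231. ]), array([19.9, 47.5]), np.float64(14.6)]
[0.4899 0.081  0.073 ] [array([0.485 , 0.1064]), array([0.5105, 0.0666]), array([0.4946, 0.0565]), array([0.4683, 0.096 ])]
anvil 0.72 [333. 136. 136. 138.] [array([332.4, 134.9]), array([134.1,  65. ]), np.float64(47.0)]
[0.5463 0.0117 0.073 ] [array([0.6037, 0.0412]), array([ 0.6011, -0.013 ]), array([ 0.4862, -0.0192]), array([0.4847, 0.0394])]
gauge 0.55 [305. 131. 314. 261.] [array([294.8,  91.3]), array([313. , 195.7]), np.float64(49.3)]
[0.5946 0.0115 0.073 ] [array([0.7225, 0.0893]), array([ 0.6994, -0.0603]), array([ 0.4551, -0.0735]), array([0.4541, 0.1077])]
```

View pics/w1.png

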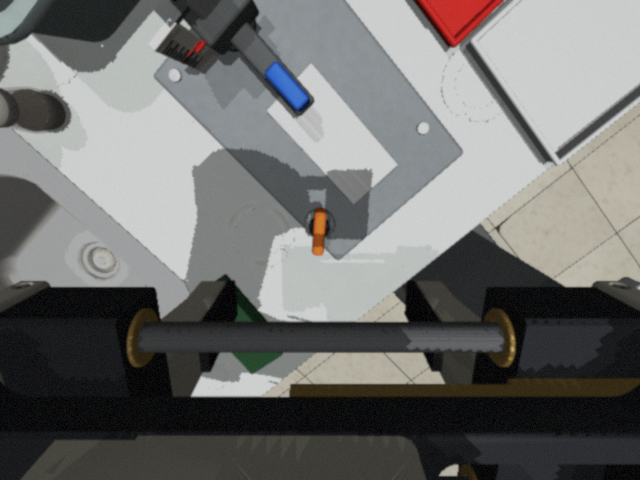

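The wrist view shows the orange wing at (319,232), near-vertical, so it is aligned with the tool's x. The blue lug is at (288,86), the anvil around (335,140), and the pan and tray are at upper right. I'll pin down the wing and lug by colour.

```bash
cat >> h.py <<'E'
def col(f,lo,hi,roi=None):
    h=cv2.cvtColor(f['pixels'],cv2.COLOR_RGB2HSV); m=cv2.inRange(h,np.array(lo),np.array(hi))
    if roi:
        k=np.zeros_like(m);k[roi[1]:roi[3],roi[0]:roi[2]]=1;m=m*k
    n,l,st,c=cv2.connectedComponentsWithStats(m); i=1+np.argmax(st[1:,4]); return (l==i).astype(np.uint8)
E
python3 - <<'E'
from h import *
f=grab('wrist')
hsv=cv2.cvtColor(f['pixels'],cv2.COLOR_RGB2HSV)
m=col(f,(3,150,60),(25,255,255),(290,190,350,270)); 
rc=cv2.minAreaRect(cv2.findNonZero(m)); print(rc)
for r in range(204,260,4): 
    xs=np.where(m[r])[0]; print(r,xs.min() if len(xs) else '',xs.max() if len(xs) else '',hsv[r,319])
for p in [(320,208),(318,254),(319,231)]: print(p,at(f,*p,.071).round(4))
b=col(f,(105,120,60),(130,255,255)); rb=cv2.minAreaRect(cv2.findNonZero(b)); print('lug',rb)
for z in (.09,.1,.11,.12,.145): print(z,at(f,*rb[0],z).round(4))
E
```

```text
((317.5, 231.5), (45.0, 13.0), 90.0)
204   [ 90  18 101]
208   [  7 113  77]
212 313 323 [ 11 197 119]
216 313 323 [ 15 198 201]
220 312 323 [ 15 190 203]
224 311 324 [ 15 193 201]
228 311 323 [ 15 193 201]
232 311 323 [ 14 196 190]
236 312 322 [ 12 219 134]
240 312 321 [ 11 204 134]
244 312 320 [ 11 204 131]
248 311 320 [ 13 200 196]
252 311 320 [ 12 199 200]
256   [ 11  22 183]
(320, 208) [0.5041 0.0628 0.071 ]
(318, 254) [0.4714 0.0957 0.071 ]
(319, 231) [0.4881 0.0789 0.071 ]
lug ((283.6965637207031, 87.15863037109375), (52.98301696777344, 19.93091583251953), 48.36646270751953)
0.09 [0.5997 0.0144 0.09  ]
0.1 [0.598  0.0146 0.1   ]
0.11 [0.5964 0.0148 0.11  ]
0.12 [0.5947 0.015  0.12  ]
0.145 [0.5905 0.0154 0.145 ]
```

```bash
python3 - <<'E'
from h import *
f=grab('wrist');g=grab('scene');t=grab('top')
o=[]
for k,roi in((f,(240,40,330,130)),(g,(320,215,370,260)),(t,(335,205,365,255))):
    b=col(k,(105,110,40),(130,255,255),roi); rb=cv2.minAreaRect(cv2.findNonZero(b)); print('lug',rb,b.sum())
    o.append((k,rb[0]))
print(tri(o),tri(o[:2]),tri([o[0],o[2]]))
h=cv2.cvtColor(t['pixels'],cv2.COLOR_RGB2HSV);
save(g,'g1.png',(280,190,430,310),5)
E
```

```text
lug ((284.2692565917969, 87.65385437011719), (54.44184494018555, 20.003847122192383), 48.179832458496094) 1049
lug ((346.5, 234.5), (17.0, 13.0), 90.0) 197Traceback (most recent call last):
  File "<stdin>", line 5, in <module>
  File "h.py", line 39, in col
    n,l,st,c=cv2.connectedComponentsWithStats(m); i=1+np.argmax(st[1:,4]); return (l==i).astype(np.uint8)
                                                      ~~~~~~~~~^^^^^^^^^^
    return _wrapfunc(a, 'argmax', axis=axis, out=out, **kwds)
    return bound(*args, **kwds)
ValueError: attempt to get argmax of an empty sequence
```

```bash
python3 - <<'E'
from h import *
f=grab('wrist');g=grab('scene')
o=[]
for k,roi in((f,(240,40,330,130)),(g,(320,215,370,260))):
    b=col(k,(105,110,40),(130,255,255),roi); rb=cv2.minAreaRect(cv2.findNonZero(b)); o.append((k,rb[0]))
print(tri(o))
m=models.silhouettes('wing_top','wrist')
save(g,'g1.png',(280,190,430,310),5)
E
```

```text
[0.59726052 0.01373404 0.0972544 ]
```

View pics/g1.png

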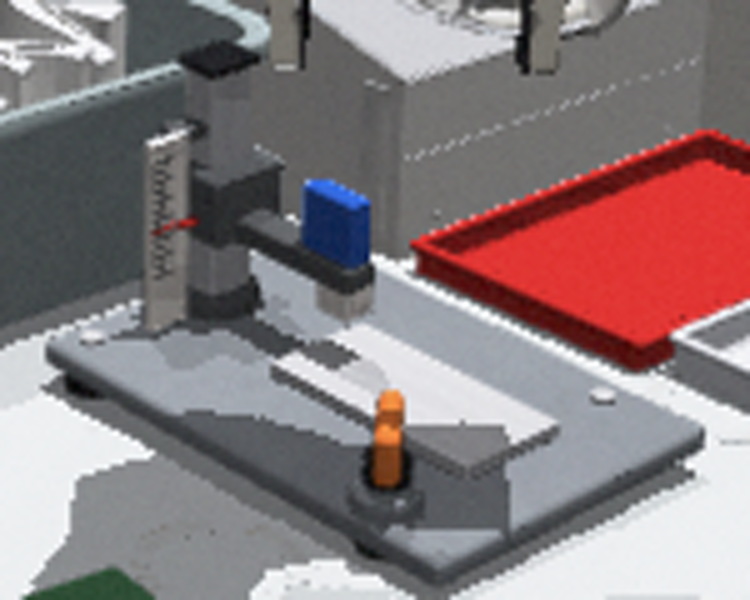

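The crop shows the jaw about a third up, its red pointer at (175,228) on the rule. The wing is at (388,440) and the front-left corner is low. I'll descend onto the wing.

play_rows(
  travel=[
    [-0.27,0,0.9],
    [0,0,0.9],
    [0,0,0.9],
    [0,0,0.9],
    [0,0,0.9],
    [0,0,0.9],
    [0,0,0.9],
    [0,0,0.75],
  ],
  twist=[0.4,0,0,0,0,0,0,0],
  fingers=0.6,
)

```text
t: 8.93
eef_pos: [0.4868, 0.0779, 0.0685]
ee_rot: [3.141, 0.0, -0.803]
force: [-0.4, -0.9, 0.1]
width: 0.0525
gripper_force: 0.0
```

play_rows(
  travel=[
    [0,0,0],
    [0,0,0],
    [0,0,0],
    [0,0,0],
    [0,0,0],
    [0,0,0],
  ],
  twist=[0,0,0,0,0,0],
  fingers=0,
  newtons=15,
)

```text
t: 9.68
eef_pos: [0.4893, 0.0797, 0.0705]
ee_rot: [-3.136, -0.001, -0.802]
force: [3.8, 4.0, 1.4]
width: 0.0123
gripper_force: 15.0
```

play_rows(
  travel=[
    [0,-0.13,0],
    [0,0,-0.01],
    [0,0,-0.01],
    [0,0,-0.01],
    [0,0,-0.01],
    [0,0,-0.01],
    [0,0,-0.01],
    [0,0,-0.01],
  ],
  twist=[0,1,1,1,1,1,1,1],
)

```text
t: 10.68
eef_pos: [0.4855, 0.0783, 0.071]
ee_rot: [3.136, -0.005, -1.858]
force: [-15.6, -0.1, 18.0]
width: 0.0124
gripper_force: 15.1
```

play_rows(
  travel=[
    [0,0,-0.01],
    [0,0,-0.01],
    [0,0,-0.01],
    [0,0,-0.01],
    [0,0,-0.01],
    [0,0,-0.01],
    [0,0,-0.01],
    [0,0,0],
  ],
  twist=[1,1,1,1,1,1,1,0],
)

```text
t: 11.68
eef_pos: [0.4845, 0.0808, 0.0721]
ee_rot: [3.14, -0.007, -2.906]
force: [-21.5, 15.9, 13.5]
width: 0.0119
gripper_force: 15.0
```

```bash
python3 - <<'E'
from h import *
need(.488,.08,.07)
print(arm.get_state()['force'],arm.get_state()['moment'])
g=grab('scene')
save(g,'g2.png',(280,190,430,310),5)
E
```

```text
tcp [0.4845 0.0808 0.0721] rot [ 3.14  -0.007 -2.906] t 11.68 q [ 0.56  0.25 -0.6  -0.01 -0.72 -1.89]
 world d [ 0.0035 -0.0008 -0.0021] -> tool units [-0.13 -0.06  0.08]
[-21.4880645   15.94606587  13.52786402] [ 6.17603882  8.08392895 -0.03025929]
```

View pics/g2.png

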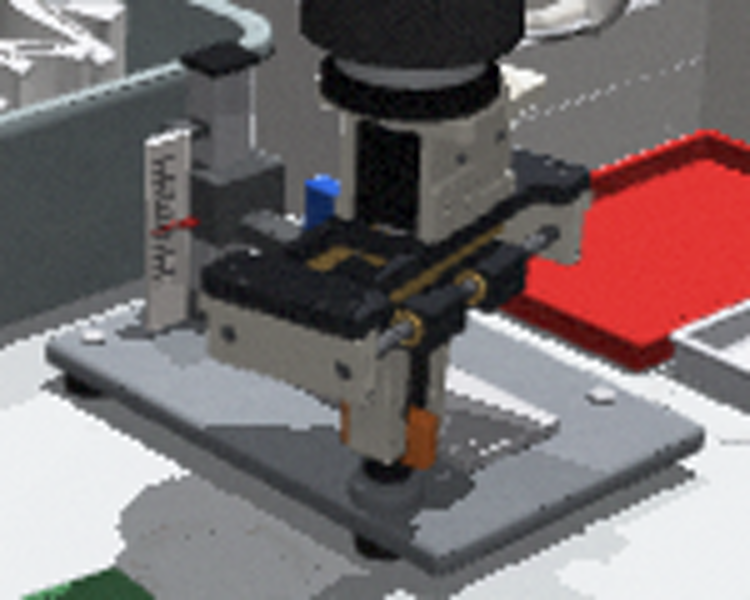

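The wing is now turned about 120° and the front-left corner is raised. Side force is about 27 N, so I'll open and re-centre.

play_rows(
  travel=[
    [0,0,0],
    [0,0,0],
    [0,0,0],
    [0,0,0],
  ],
  twist=[0,0,0,0],
  fingers=0.45,
)

```text
t: 12.22
eef_pos: [0.4893, 0.08, 0.0728]
ee_rot: [-3.141, -0.0, -2.903]
force: [-0.4, -0.1, 0.7]
width: 0.0389
gripper_force: 0.0
```

```bash
python3 - <<'E'
from h import *
need(.488,.08,.07)
print(arm.get_state()['force'],arm.get_state()['moment'])
f=grab('wrist'); save(f,'w3.png')
E
```

```text
tcp [0.4893 0.08   0.0728] rot [-3.141 -0.    -2.903] t 12.22 q [ 0.56  0.26 -0.6   0.   -0.72 -1.89]
 world d [-0.0013  0.     -0.0028] -> tool units [0.05 0.01 0.11]
[-0.42918    -0.08547865  0.72155705] [-0.04506096 -0.03829481  0.00720533]
```

View pics/w3.png

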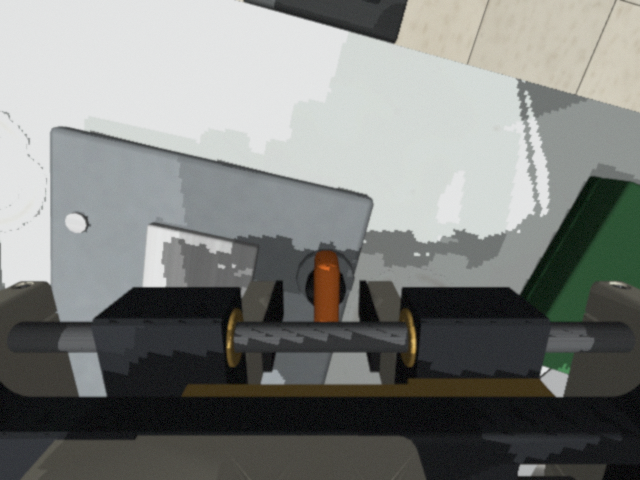

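Wing at (325,285) is aligned with the tool, about 0.24 rad short of parallel to the gauge's x-axis. The side force is gone. I'll turn the remainder.

play_rows(
  travel=[
    [0,0.06,0],
    [0,0,0],
    [0,0,0],
    [0,0,0],
    [0,0,0],
    [0,0,-0.01],
    [0,0,-0.01],
    [0,0,0],
  ],
  twist=[0,0,0,0,0,0.8,0.8,0],
  fingers=0,
)

```text
t: 13.28
eef_pos: [0.4889, 0.0818, 0.0732]
ee_rot: [3.141, 0.0, 3.141]
force: [-1.5, 1.9, -0.9]
width: 0.012
gripper_force: 15.0
```

play_rows(
  travel=[
    [0,0,0],
    [0,0,0],
    [0,0,0],
    [0,0,-1],
    [0,0,-1],
    [0,0,-1],
    [0,0,-1],
    [0,0,-1],
  ],
  twist=[0,0,0,0,0,0,0,0],
  fingers=0.6,
)

```text
t: 14.28
eef_pos: [0.4887, 0.0815, 0.1992]
ee_rot: [3.142, 0.0, 3.141]
force: [1.2, 0.7, -1.0]
width: 0.0524
gripper_force: 0.0
```

play_rows(
  travel=[
    [0,0,-1],
    [0,0,-1],
    [0,0,-1],
    [0,0,0],
  ],
  twist=[0,0,0,0],
  fingers=1,
)

```text
t: 14.78
eef_pos: [0.4897, 0.0819, 0.2753]
ee_rot: [3.14, 0.003, 3.141]
force: [0.0, 0.7, 0.3]
width: 0.0851
gripper_force: 0.0
```

```bash
python3 - <<'E'
from h import *
need(.488,.08,.07)
f=grab('wrist'); save(f,'w4.png')
m=col(f,(3,150,60),(25,255,255)); print(cv2.minAreaRect(cv2.findNonZero(m)),m.sum())
g=grab('scene'); save(g,'g4.png',(280,190,430,310),5)
E
```

```text
tcp [0.4897 0.0819 0.2753] rot [3.140e+00 3.000e-03 3.141e+00] t 14.78 q [ 0.56  0.04 -0.33  0.   -1.2  -2.13]
 world d [-0.0017 -0.0019 -0.2053] -> tool units [ 0.1  -0.09  8.21]
((320.5, 212.5), (43.0, 11.0), 90.0) 461
```

View pics/w4.png

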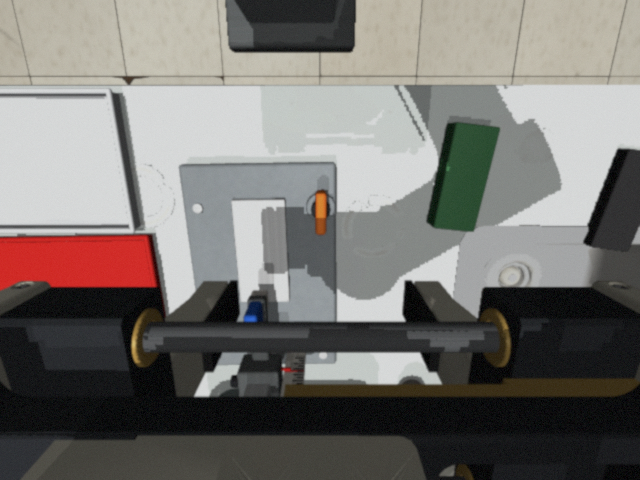

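The wing, at (321,212), is now parallel to the gauge's sides. Next I'll look from over the plate and fit its tilt.

play_rows(
  travel=[
    [-0.75,-0.35,-0.12],
    [-0.75,-0.35,-0.12],
    [-0.75,-0.35,-0.12],
    [-0.75,-0.35,-0.12],
    [-0.75,-0.35,-0.12],
    [-0.75,-0.35,-0.12],
    [-0.75,-0.35,-0.12],
    [-0.75,-0.35,-0.12],
  ],
  twist=[0,0,0,0,0,0,0,0],
)

```text
t: 15.88
eef_pos: [0.6389, 0.0111, 0.2958]
ee_rot: [-3.141, -0.002, 3.14]
force: [-0.4, 0.1, 0.1]
width: 0.0877
gripper_force: 0.0
```

play_rows(
  travel=[
    [0,0,0],
    [0,0,0],
  ],
  twist=[0,0],
)

```text
t: 16.12
eef_pos: [0.6381, 0.0115, 0.2961]
ee_rot: [-3.141, -0.002, 3.14]
force: [-0.4, 0.5, -0.7]
width: 0.0876
gripper_force: 0.0
```

```bash
python3 - <<'E'
from h import *
need(.488,.08,.07)
f=grab('wrist'); save(f,'w5.png')
np.savez('w5.npz',pixels=f['pixels'],R=f['R'],t=f['t'],k=[f['fx'],f['fy'],f['cx'],f['cy']])
E
```

```text
tcp [0.6381 0.0115 0.2961] rot [-3.141e+00 -2.000e-03  3.140e+00] t 16.12 q [ 0.32  0.27  0.01 -0.   -1.3  -1.9 ]
 world d [-0.1501  0.0685 -0.2261] -> tool units [5.99 2.74 9.06]
```

View pics/w5.png

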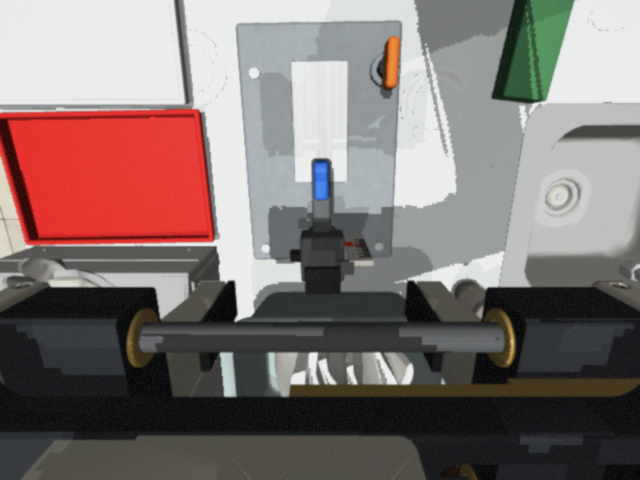

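The plate spans cols 237–401 and rows 23–260, with the wing at (391,62) and the lug at (320,178). Now a sub-pixel edge fit of the plate's tilt.

```bash
cat > tilt.py <<'E'
from h import *
from scipy.optimize import least_squares
from scipy.ndimage import map_coordinates, gaussian_filter
def fit(f):
    im=gaussian_filter(f['pixels'].astype(float).mean(2),.7)
    P0=np.array([.564,.0095,.026,0,0,0])
    def edges(p):
        R=Rn.from_euler('xyz',p[3:]).as_matrix(); L=[]
        c=np.array([[-.125,-.09],[-.125,.09],[.145,.09],[.145,-.09]])
        for i in range(4):
            a,b=c[i],c[(i+1)%4]; s=np.linspace(.06,.94,60)[:,None]; q=a+(b-a)*s
            L.append((np.c_[q,0*s]@R.T+p[:3], R@np.r_[(b-a)[::-1]*[1,-1],0]))
        return L
    p=P0.copy(); w=6
    for it in range(8):
        obs=[];N=[];I=[]
        for i,(X,n) in enumerate(edges(p)):
            u=proj(f,X); v=proj(f,X+n*.02/np.linalg.norm(n))-u; v/=np.linalg.norm(v,axis=1)[:,None]
            k=np.arange(-w,w+.01,.25)
            S=u[:,None]+v[:,None]*k[None,:,None]
            g=map_coordinates(im,[S[...,1],S[...,0]],order=1)
            d=np.abs(np.gradient(g,axis=1)); j=d.argmax(1); ok=(d.max(1)>2)&(j>1)&(j<len(k)-2)&(u[:,1]<280)
            jj=np.clip(j,1,len(k)-2);r=np.arange(len(j));a,b,c=d[r,jj-1],d[r,jj],d[r,jj+1]
            off=k[jj]+.25*.5*(a-c)/(a-2*b+c-1e-9)
            med=np.median(off[ok]) if ok.any() else 0; ok&=abs(off-med)<1.5
            obs.append((u+v*off[:,None])[ok]);N.append(v[ok]);I.append(ok)
        def res(p):
            return np.concatenate([((proj(f,X[ok])-o)*v).sum(1) for (X,n),o,v,ok in zip(edges(p),obs,N,I)]+[[(p[2]-.026)*300]])
        s=least_squares(res,p,loss='soft_l1',f_scale=.3); p=s.x; w=max(2.5,w-1)
    return p,[len(o) for o in obs],np.sqrt(np.mean(res(p)**2)),np.sqrt(np.diag(np.linalg.inv(s.jac.T@s.jac)))*.3
E
python3 - <<'E'
from tilt import *
z=np.load('w5.npz'); f=dict(pixels=z['pixels'],R=z['R'],t=z['t']); f['fx'],f['fy'],f['cx'],f['cy']=z['k']
p,n,r,e=fit(f); print(p.round(4),n,r,e.round(4))
E
```

```text
[ 0.5641  0.0105  0.0242  0.0046 -0.0047  0.0125] [60, 60, 28, 60] 0.43939625658420955 [0.0001 0.0001 0.0002 0.0034 0.0031 0.0006]
```

```bash
python3 - <<'E'
from tilt import *
z=np.load('w5.npz'); f=dict(pixels=z['pixels'],R=z['R'],t=z['t']); f['fx'],f['fy'],f['cx'],f['cy']=z['k']
b=col(f,(105,120,40),(130,255,255)); ys,xs=np.where(b); print(cv2.minAreaRect(cv2.findNonZero(b)),ys.min(),ys.max(),xs.min(),xs.max())
for r in range(ys.min(),ys.max()+1,5):
    q=np.where(b[r])[0]; print(r,q.min(),q.max(),f['pixels'][r,320])
rc=cv2.minAreaRect(cv2.findNonZero(b)); print(at(f,320.8,182,.113),at(f,320.8,ys.min(),.113),at(f,320.8,ys.max(),.113))
h=cv2.cvtColor(f['pixels'],cv2.COLOR_RGB2HSV); g=col(f,(50,100,20),(85,255,255),(480,0,600,110)); print('green',at(f,*cv2.minAreaRect(cv2.findNonZero(g))[0],.02))
need(.595,.0105,.113)
E
```

```text
((320.5, 179.5), (39.0, 15.0), 90.0) 160 199 313 328
160 317 324 [31 45 77]
165 313 328 [ 60 115 220]
170 314 328 [ 80 141 234]
175 314 328 [ 61 114 220]
180 314 328 [ 63 118 222]
185 314 328 [ 77 139 234]
190 314 328 [ 73 135 233]
195 314 328 [ 71 134 233]
[0.59941714 0.01128749 0.113     ] [0.57892402 0.01134179 0.113     ] [0.6157891  0.01124411 0.113     ]
green [0.46476901 0.24515378 0.02      ]
tcp [0.6381 0.0116 0.2966] rot [-3.141e+00 -1.000e-03  3.140e+00] t 16.18 q [ 0.32  0.27  0.01 -0.   -1.3  -1.9 ]
 world d [-0.0431 -0.0011 -0.1836] -> tool units [ 1.71 -0.05  7.34]
```

play_rows(
  travel=[
    [0.41,0,0.5],
    [0.41,0,0.98],
    [0.41,0,0.98],
    [0.41,0,0.98],
    [0,0,0.98],
    [0,0,0.98],
    [0,0,0.98],
    [0,0,0.98],
  ],
  twist=[0,0,0,0,0,0,0,0],
  fingers=0.6,
)

```text
t: 17.18
eef_pos: [0.5972, 0.0119, 0.1129]
ee_rot: [3.141, 0.0, 3.141]
force: [0.1, -0.3, 0.0]
width: 0.0527
gripper_force: 0.0
```

play_rows(
  travel=[
    [0,0,0],
    [0,0,0],
    [0,0,0],
    [0,0,0],
    [0,0,0],
  ],
  twist=[0,0,0,0,0],
  fingers=0,
  newtons=20,
)

```text
t: 17.8
eef_pos: [0.5981, 0.0115, 0.114]
ee_rot: [3.142, 0.001, 3.141]
force: [0.1, 0.2, 2.3]
width: 0.0139
gripper_force: 20.0
```

play_rows(
  travel=[
    [0,0,-0.2],
    [0,0,-0.2],
    [0,0,-0.2],
    [0,0,-0.2],
    [0,0,-0.2],
    [0,0,0],
  ],
  twist=[0,0,0,0,0,0],
)

```text
t: 18.55
eef_pos: [0.598, 0.0115, 0.1393]
ee_rot: [-3.142, 0.001, 3.141]
force: [1.7, -0.9, 1.7]
width: 0.0139
gripper_force: 20.0
```

play_rows(
  travel=[
    [0,0,-0.1],
    [0,0,-0.1],
    [0,0,-0.08],
    [0,0,0],
  ],
  twist=[0,0,0,0],
)

```text
t: 19.05
eef_pos: [0.5953, 0.011, 0.1419]
ee_rot: [-3.141, -0.006, 3.139]
force: [6.7, -3.8, -21.6]
width: 0.0139
gripper_force: 20.0
```

```bash
python3 - <<'E'
from h import *
need(.598,.0115,.14); print(arm.get_state()['force'])
g=grab('scene'); save(g,'g6.png',(280,190,430,310),5)
E
```

```text
tcp [0.5953 0.011  0.1419] rot [-3.141 -0.006  3.139] t 19.05 q [ 0.35  0.32 -0.3  -0.   -0.96 -1.92]
 world d [ 0.0027  0.0005 -0.0019] -> tool units [-0.11  0.02  0.08]
[  6.68336565  -3.79079578 -21.60583587]
```

View pics/g6.png

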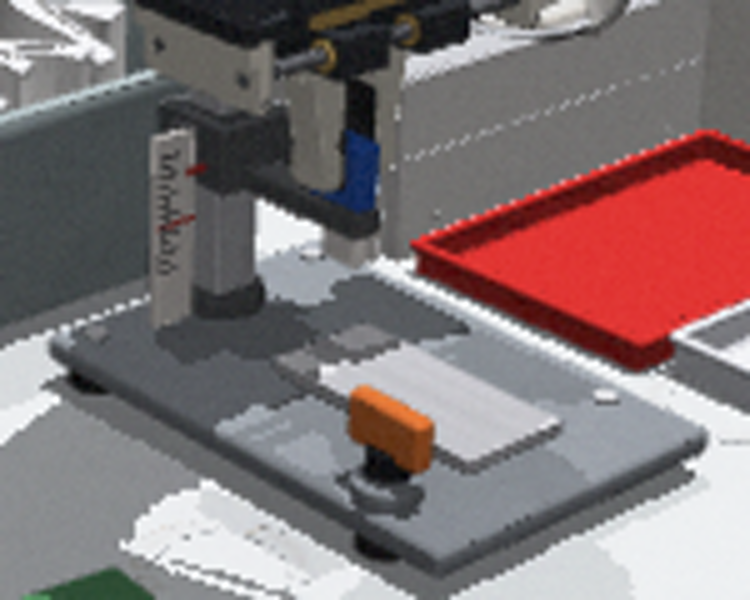

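The jaw is at its upper stop: the pointer, at (197,170), is well above the red 24 mm line at (180,222). So reading = TCP z − 0.0915 while gripped here. The plate looks level. Next, release and look at charcoal.

play_rows(
  travel=[
    [0,0,0.1],
    [0,0,0],
    [0,0,0],
    [0,0,0],
  ],
  twist=[0,0,0,0],
)

```text
t: 19.6
eef_pos: [0.5966, 0.0109, 0.1426]
ee_rot: [-3.141, -0.002, 3.14]
force: [-1.2, -4.9, -3.7]
width: 0.0142
gripper_force: 20.0
```

play_rows(
  travel=[
    [0,0,0],
    [0,0,0],
    [0,0,0],
    [0,0,-1],
    [0,0,-1],
    [0,0,-1],
    [0,0,-1],
    [0.12,0.95,0],
  ],
  twist=[0,0,0,0,0,0,0,0],
  fingers=0.6,
)

```text
t: 20.6
eef_pos: [0.5961, 0.0351, 0.2456]
ee_rot: [3.14, 0.005, 3.139]
force: [-0.1, -0.2, 0.0]
width: 0.0523
gripper_force: 0.0
```

play_rows(
  travel=[
    [0.12,0.95,0],
    [0.12,0.95,0],
    [0.12,0.95,0],
    [0.12,0.95,0],
    [0.12,0.95,0],
    [0.12,0.95,0],
    [0.12,0.95,0],
    [0.12,0.95,0],
  ],
  twist=[0,0,0,0,0,0,0,0],
  fingers=1,
)

```text
t: 21.6
eef_pos: [0.5708, 0.2268, 0.2429]
ee_rot: [3.142, 0.0, 3.14]
force: [0.5, 1.3, 0.1]
width: 0.0877
gripper_force: 0.0
```

play_rows(
  travel=[
    [0.12,0.95,0],
    [0.12,0.95,0],
    [0.12,0.95,0],
    [0.12,0.95,0],
    [0.12,0.95,0],
    [0.12,0.95,0],
    [0.12,0.95,0],
    [0.12,0.95,0],
  ],
  twist=[0,0,0,0,0,0,0,0],
)

```text
t: 22.6
eef_pos: [0.547, 0.4169, 0.2428]
ee_rot: [-3.142, -0.0, 3.14]
force: [1.1, 0.1, -0.0]
width: 0.0873
gripper_force: 0.0
```

```bash
cat >> h.py <<'E'
def stone(n,zt=.024):
    f=grab('wrist'); o=[]
    for d in models.silhouettes(n,'wrist')[:2]:
        m=d['pixels'].astype(np.uint8); n_,l,st,c=cv2.connectedComponentsWithStats(m); m=(l==1+np.argmax(st[1:,4])).astype(np.uint8)
        rc=cv2.minAreaRect(cv2.findNonZero(m)); B=np.array([at(f,*p,zt)[:2] for p in cv2.boxPoints(rc)])
        e=[B[1]-B[0],B[2]-B[1]]; L=[np.linalg.norm(x) for x in e]; a=e[int(np.argmax(L))]; ang=np.arctan(a[1]/a[0])
        print(n,round(d['confidence'],2),np.round(d['extent']),'centre',B.mean(0).round(4),'sides',np.round(L,4),'yaw',round(ang,3))
    return f
E
python3 - <<'E'
from h import *
need(.485,.443,.2)
f=stone('stone_charcoal'); save(f,'w7.png')
E
```

```text
tcp [0.547  0.4169 0.2428] rot [-3.142 -0.     3.14 ] t 22.6 q [ 0.93  0.38  0.04  0.   -1.23 -2.51]
 world d [-0.062   0.0261 -0.0428] -> tool units [2.48 1.04 1.71]
stone_charcoal 0.59 [355. 153.  66. 120.] centre [0.4856 0.45  ] sides [0.1172 0.0488] yaw -0.167
```

View pics/w7.png

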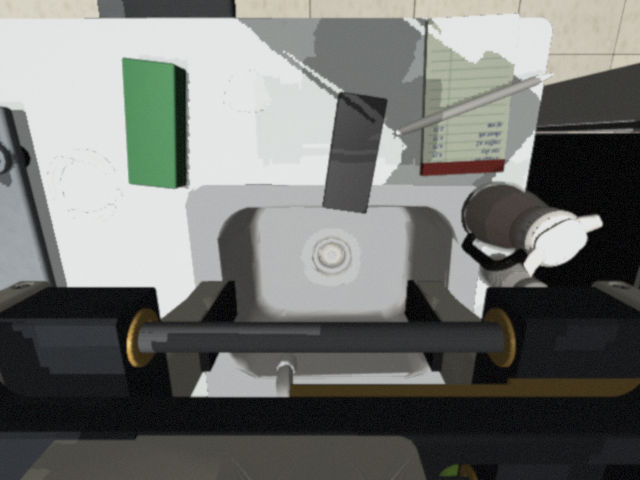

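Charcoal is at (355,153), tilted, with a pen tip near its right side at (398,133). I'll grip it 10 mm robot-side of its centre with a modest opening.

play_rows(
  travel=[
    [0.95,0.47,0.2],
    [0.95,0.47,0.2],
    [0.94,0.46,0.2],
    [0,0,0.9],
    [0,0,0.9],
    [0,0,0.9],
    [0,0,0.9],
    [0,0,0.9],
  ],
  twist=[0,0,0,0.55,0.56,0,0,0],
  fingers=0.68,
)

```text
t: 23.7
eef_pos: [0.4764, 0.4506, 0.1147]
ee_rot: [3.141, 0.0, 2.974]
force: [0.3, 0.3, -0.7]
width: 0.0595
gripper_force: 0.0
```

```bash
python3 - <<'E'
from h import *
need(.476,.452,.022,3.1416-.167)
f=stone('stone_charcoal',.018)
E
```

```text
tcp [0.4764 0.4506 0.1147] rot [3.141 0.    2.974] t 23.7 q [ 1.05  0.43 -0.2   0.   -0.94 -2.79]
 world d [-0.0004  0.0014 -0.0927] -> tool units [0.02 0.05 3.71]
 twist units -0.01 ; after twist tool units [0.02 0.05 3.71]
stone_charcoal 0.93 [322. 249.  70. 146.] centre [0.4806 0.4507] sides [0.0488 0.1133] yaw -0.138
```

play_rows(
  travel=[
    [0,0,0.8],
    [0,0,0.8],
    [0,0,0.8],
    [0,0,0.7],
    [0,0,0.6],
    [0,0,0],
  ],
  twist=[0,0,0,0,0,0],
)

```text
t: 24.55
eef_pos: [0.4759, 0.4499, 0.0217]
ee_rot: [-3.14, -0.001, 2.974]
force: [0.5, -0.1, 0.8]
width: 0.0598
gripper_force: 0.0
```

play_rows(
  travel=[
    [0,0,0],
    [0,0,0],
    [0,0,0],
    [0,0,0],
    [0,0,-0.6],
    [0,0,-0.8],
    [0,0,-0.8],
    [0,0,-0.8],
  ],
  twist=[0,0,0,0,0,0,0,0],
  fingers=0,
  newtons=45,
)

```text
t: 25.55
eef_pos: [0.476, 0.4499, 0.099]
ee_rot: [-3.141, -0.0, 2.974]
force: [0.5, -0.4, -2.9]
width: 0.0495
gripper_force: 44.9
```

play_rows(
  travel=[
    [0,0,-1],
    [0,0,-0.5],
    [0,0,0],
  ],
  twist=[-0.6,-0.51,0],
)

```text
t: 25.92
eef_pos: [0.4764, 0.4507, 0.1369]
ee_rot: [3.14, 0.001, 3.14]
force: [-0.6, 0.0, -3.1]
width: 0.0497
gripper_force: 44.9
```

```bash
python3 - <<'E'
from h import *
need(.528,.0105,.13,3.1416+.0125)
f=grab('wrist'); save(f,'w8.png')
E
```

```text
tcp [0.4764 0.4507 0.1369] rot [3.14e+00 1.00e-03 3.14e+00] t 25.93 q [ 1.05  0.41 -0.17 -0.   -0.99 -2.63]
 world d [ 0.0516 -0.4402 -0.0069] -> tool units [ -2.09 -17.6    0.25]
 twist units -0.1 ; after twist tool units [ -1.84 -17.63   0.28]
```

View pics/w8.png

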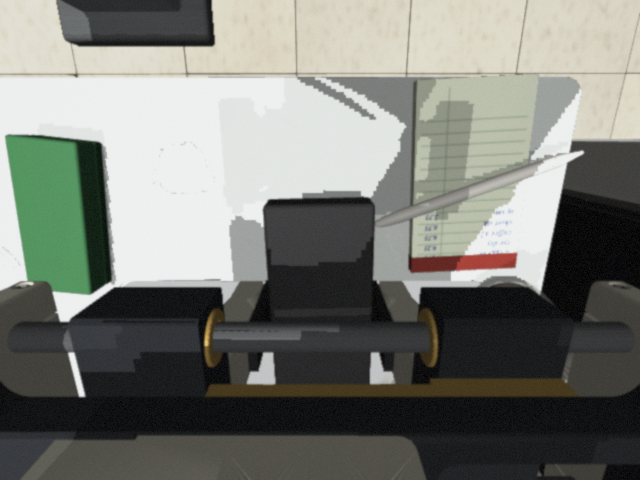

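Charcoal is held square in the jaws (near end at row 203). I'll carry it to the gauge.

play_rows(
  travel=[
    [0.02,-0.6,0],
    [0.02,-1,0],
    [0.02,-1,0],
    [0.02,-1,0],
    [0.02,-1,0],
    [0.02,-1,0],
    [0.02,-1,0],
    [0.02,-1,0],
  ],
  twist=[-0.1,0,0,0,0,0,0,0],
)

```text
t: 26.98
eef_pos: [0.4747, 0.2588, 0.1354]
ee_rot: [3.141, 0.0, -3.128]
force: [0.5, -0.3, -2.3]
width: 0.0495
gripper_force: 44.9
```

play_rows(
  travel=[
    [0.02,-1,0],
    [0.02,-1,0],
    [0.02,-1,0],
    [0.02,-1,0],
    [0.02,-1,0],
    [0.02,-1,0],
    [0.02,-1,0],
    [0.02,-1,0],
  ],
  twist=[0,0,0,0,0,0,0,0],
)

```text
t: 27.98
eef_pos: [0.4732, 0.0588, 0.1354]
ee_rot: [3.142, 0.0, -3.128]
force: [-0.6, 0.7, -2.5]
width: 0.0495
gripper_force: 44.9
```

play_rows(
  travel=[
    [0.02,-1,0],
    [0.02,-0.8,0],
    [0,0,0.4],
    [0,0,0.8],
    [0,0,0.8],
    [0,0,0.6],
    [0,0,0],
    [0,0,0],
  ],
  twist=[0,0,0,0,0,0,0,0],
)

```text
t: 28.98
eef_pos: [0.4733, 0.0155, 0.0706]
ee_rot: [-3.142, 0.0, -3.127]
force: [0.2, 0.2, -1.9]
width: 0.0495
gripper_force: 44.9
```

```bash
python3 - <<'E'
from h import *
need(.528,.0105,.0575,3.1416+.0125); print(arm.get_state()['force'],arm.get_state()['width'])
E
```

```text
tcp [0.4733 0.0155 0.0706] rot [-3.142  0.    -3.127] t 28.98 q [ 0.45  0.23 -0.65  0.   -0.7  -2.01]
 world d [ 0.0547 -0.005  -0.0131] -> tool units [-2.18 -0.23  0.52]
 twist units 0.01 ; after twist tool units [-2.18 -0.23  0.52]
[ 0.19556745  0.17744359 -1.87686664] 0.04953671723783089
```

play_rows(
  travel=[
    [-0.5,-0.23,0],
    [-0.6,0,0],
    [-0.6,0,0],
    [-0.48,0,0],
    [0,0,0.25],
    [0,0,0.2],
    [0,0,0.06],
    [0,0,0],
  ],
  twist=[0,0,0,0,0,0,0,0],
)

```text
t: 29.98
eef_pos: [0.5271, 0.0103, 0.0576]
ee_rot: [-3.141, -0.0, -3.128]
force: [-0.2, -0.4, -1.6]
width: 0.0497
gripper_force: 44.9
```

play_rows(
  travel=[
    [0,0,0.05],
    [0,0,0.04],
    [0,0,0],
  ],
  twist=[0,0,0],
)

```text
t: 30.35
eef_pos: [0.5272, 0.0103, 0.0574]
ee_rot: [-3.141, 0.0, -3.127]
force: [-10.1, 1.3, 24.7]
width: 0.0493
gripper_force: 44.9
```

play_rows(
  travel=[
    [0,0,0],
    [0,0,0],
    [0,0,0],
    [0,0,-0.5],
    [0,0,-1],
    [0,0,-1],
    [0,0,-1],
    [0,0,-0.5],
  ],
  twist=[0,0,0,0,0,0,0,0],
  fingers=0.72,
)

```text
t: 31.35
eef_pos: [0.5283, 0.0106, 0.1573]
ee_rot: [3.141, 0.002, -3.128]
force: [-1.1, 0.4, 0.7]
width: 0.0631
gripper_force: 0.0
```

play_rows(
  travel=[
    [0,0,-0.8],
    [0,0,0],
  ],
  twist=[0,0],
)

```text
t: 31.6
eef_pos: [0.5284, 0.0106, 0.1766]
ee_rot: [3.141, 0.002, -3.128]
force: [0.7, 0.0, -1.1]
width: 0.0632
gripper_force: 0.0
```

```bash
python3 - <<'E'
from h import *
need(.5965,.0112,.1415)
f=stone('stone_charcoal',.05); save(f,'w9.png')
from tilt import fit
E
```

```text
tcp [0.5284 0.0106 0.1766] rot [ 3.141e+00  2.000e-03 -3.128e+00] t 31.6 q [ 0.39  0.17 -0.41  0.   -0.98 -1.95]
 world d [ 0.0681  0.0006 -0.0351] -> tool units [-2.72 -0.01  1.41]
stone_charcoal 0.86 [320. 240.  60. 142.] centre [0.5359 0.009 ] sides [0.0484 0.1223] yaw 0.038
stone_charcoal 0.68 [320. 315.  28.   8.] centre [0.603  0.0102] sides [0.0205 0.008 ] yaw -1.559
```

View pics/w9.png

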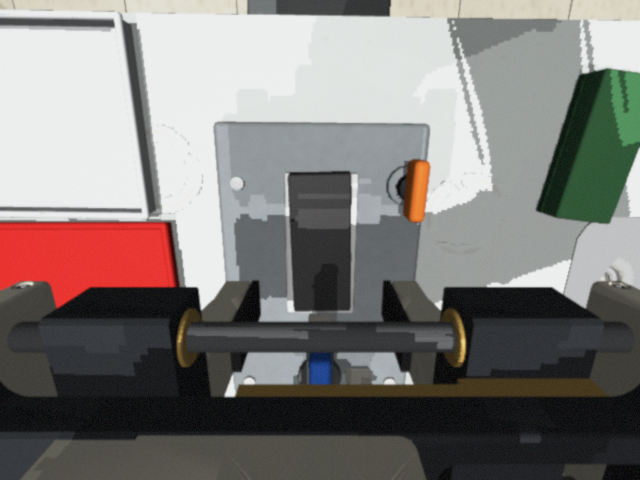

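Charcoal lies squarely on the anvil (320,240), with its far end under the raised jaw. Next, grip the lug and lower the jaw slowly.

play_rows(
  travel=[
    [-0.8,0,0],
    [-1,0,0],
    [-0.92,0,0],
    [0,0,0.7],
    [0,0,0.7],
    [0,0,0],
  ],
  twist=[0,0,0,0,0,0],
  fingers=0.5,
)

```text
t: 32.45
eef_pos: [0.5941, 0.0109, 0.1378]
ee_rot: [-3.14, -0.005, -3.128]
force: [-0.5, 0.1, -0.3]
width: 0.0436
gripper_force: 0.0
```

play_rows(
  travel=[
    [0,0,0],
    [0,0,0],
    [0,0,0],
    [0,0,0],
    [0,0,0],
  ],
  twist=[0,0,0,0,0],
  fingers=0,
  newtons=20,
)

```text
t: 33.08
eef_pos: [0.5958, 0.0109, 0.1408]
ee_rot: [-3.141, 0.001, -3.128]
force: [0.0, -2.9, 2.4]
width: 0.0139
gripper_force: 20.0
```

play_rows(
  travel=[
    [0,0,0.1],
    [0,0,0.1],
    [0,0,0.1],
    [0,0,0.1],
    [0,0,0.1],
    [0,0,0],
  ],
  twist=[0,0,0,0,0,0],
)

```text
t: 33.83
eef_pos: [0.5958, 0.011, 0.1273]
ee_rot: [-3.141, -0.0, -3.128]
force: [3.1, -5.7, -0.6]
width: 0.0141
gripper_force: 20.0
```

play_rows(
  travel=[
    [0,0,0.06],
    [0,0,0.06],
    [0,0,0.06],
    [0,0,0.06],
    [0,0,0.06],
    [0,0,0.06],
    [0,0,0.06],
    [0,0,0],
  ],
  twist=[0,0,0,0,0,0,0,0],
)

```text
t: 34.83
eef_pos: [0.5958, 0.011, 0.117]
ee_rot: [-3.141, -0.0, -3.128]
force: [2.9, -5.7, 0.5]
width: 0.0134
gripper_force: 20.0
```

play_rows(
  travel=[
    [0,0,0.03],
    [0,0,0.03],
    [0,0,0.03],
    [0,0,0.03],
    [0,0,0],
  ],
  twist=[0,0,0,0,0],
)

```text
t: 35.45
eef_pos: [0.5958, 0.011, 0.1141]
ee_rot: [-3.141, 0.0, -3.128]
force: [1.6, -6.0, 2.3]
width: 0.0141
gripper_force: 20.0
```

play_rows(
  travel=[
    [0,0,0.03],
    [0,0,0.03],
    [0,0,0.03],
    [0,0,0.03],
    [0,0,0],
  ],
  twist=[0,0,0,0,0],
)

```text
t: 36.08
eef_pos: [0.5958, 0.011, 0.1111]
ee_rot: [-3.141, 0.0, -3.128]
force: [1.8, -5.1, 2.3]
width: 0.0138
gripper_force: 20.0
```

play_rows(
  travel=[
    [0,0,0.02],
    [0,0,0.02],
    [0,0,0.02],
    [0,0,0],
  ],
  twist=[0,0,0,0],
)

```text
t: 36.58
eef_pos: [0.5958, 0.011, 0.1096]
ee_rot: [-3.141, 0.0, -3.128]
force: [2.2, -5.2, 1.6]
width: 0.014
gripper_force: 20.0
```

play_rows(
  travel=[
    [0,0,0.03],
    [0,0,0.03],
    [0,0,0.03],
    [0,0,0],
  ],
  twist=[0,0,0,0],
)

```text
t: 37.08
eef_pos: [0.5959, 0.0109, 0.1087]
ee_rot: [-3.141, 0.001, -3.127]
force: [-2.5, -4.3, 12.2]
width: 0.0141
gripper_force: 20.0
```

play_rows(
  travel=[
    [0,0,0.03],
    [0,0,0],
    [0,0,0],
    [0,0,0],
  ],
  twist=[0,0,0,0],
)

```text
t: 37.58
eef_pos: [0.5959, 0.0109, 0.1087]
ee_rot: [-3.141, 0.001, -3.127]
force: [-5.7, -4.1, 18.0]
width: 0.0138
gripper_force: 20.0
```

```bash
python3 - <<'E'
from h import *
print(arm.get_state()['force'])
g=grab('scene'); save(g,'g10.png',(280,190,430,310),5)
E
```

```text
[-5.66529242 -4.0662357  17.95164295]
```

View pics/g10.png

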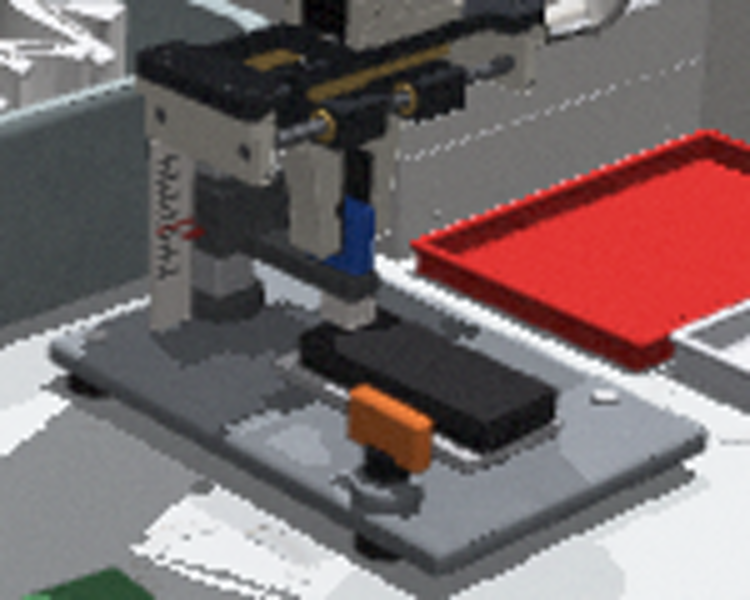

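The tip sits on charcoal at (350,310), and the pointer, at (193,233), is below the red line. It reads about 18 mm, so charcoal goes in the red tray. Now raise the jaw.

play_rows(
  travel=[
    [0,0,-0.15],
    [0,0,-0.25],
    [0,0,-0.25],
    [0,0,-0.25],
    [0,0,-0.25],
    [0,0,-0.22],
    [0,0,0],
    [0,0,0],
  ],
  twist=[0,0,0,0,0,0,0,0],
)

```text
t: 38.62
eef_pos: [0.5958, 0.011, 0.1407]
ee_rot: [-3.141, -0.0, -3.128]
force: [2.3, -4.5, 0.3]
width: 0.0141
gripper_force: 20.0
```

play_rows(
  travel=[
    [0,0,0],
    [0,0,0],
    [0,0,-0.7],
    [0,0,-0.8],
    [0.9,0,0],
    [0.95,0,0],
    [0.86,0,0],
    [0,0,0.5],
  ],
  twist=[0,0,0,0,0,0,0,0],
  fingers=0.7,
)

```text
t: 39.62
eef_pos: [0.5274, 0.0109, 0.1668]
ee_rot: [3.14, 0.002, -3.127]
force: [0.2, 0.6, 0.5]
width: 0.0615
gripper_force: 0.0
```

play_rows(
  travel=[
    [0,0,0.9],
    [0,0,0.9],
    [0,0,0.9],
    [0,0,0.9],
    [0,0,0.5],
    [0,0,0.2],
    [0,0,0],
  ],
  twist=[0,0,0,0,0,0,0],
)

```text
t: 40.5
eef_pos: [0.5281, 0.0105, 0.0585]
ee_rot: [-3.141, -0.0, -3.128]
force: [-0.9, 0.3, 1.7]
width: 0.061
gripper_force: 0.0
```

play_rows(
  travel=[
    [0,0,0],
    [0,0,0],
    [0,0,0],
    [0,0,0],
    [0,0,-0.2],
    [0,0,-0.2],
    [0.6,0,0],
    [0.8,0,0],
  ],
  twist=[0,0,0,0,0,0,0,0],
  fingers=0,
  newtons=45,
)

```text
t: 41.5
eef_pos: [0.4917, 0.0097, 0.0683]
ee_rot: [-3.142, -0.001, -3.128]
force: [-0.3, -0.4, -2.0]
width: 0.0491
gripper_force: 44.9
```

play_rows(
  travel=[
    [0.8,0,0],
    [0,0,-0.8],
    [0,0,-0.9],
    [0,0,-0.9],
    [0,-0.9,0],
    [0,-0.9,0],
    [0,-0.9,0],
    [0,-0.9,0],
  ],
  twist=[0,0,0,0,0,0,0,0],
)

```text
t: 42.5
eef_pos: [0.4728, -0.081, 0.1333]
ee_rot: [3.141, -0.001, -3.128]
force: [-0.2, -0.2, -2.5]
width: 0.0495
gripper_force: 44.9
```

```bash
python3 - <<'E'
from h import *
need(.595,-.259,.14,3.1416); s=arm.get_state(); print(s['force'],s['width'])
f=grab('wrist'); print('tray')
for n in('red_tray','steel_pan'):
  for d in models.silhouettes(n,'wrist')[:1]: 
    rc=cv2.minAreaRect(cv2.findNonZero(d['pixels'].astype(np.uint8))); print(n,d['confidence'],d['extent'],at(f,*rc[0],.018),[at(f,*p,.018)[:2].round(3) for p in cv2.boxPoints(rc)])
save(f,'w11.png')
t=grab('top')
for n in('red_tray','steel_pan','stone_green'):
  for d in models.silhouettes(n,'top')[:1]: 
    rc=cv2.minAreaRect(cv2.findNonZero(d['pixels'].astype(np.uint8))); print(n,d['confidence'],d['extent'],at(t,*rc[0],.018),[at(t,*p,.018)[:2].round(3) for p in cv2.boxPoints(rc)])
E
```

```text
tcp [ 0.4728 -0.081   0.1333] rot [ 3.141e+00 -1.000e-03 -3.128e+00] t 42.5 q [ 0.24  0.15 -0.56 -0.   -0.86 -1.8 ]
 world d [ 0.1222 -0.178   0.0067] -> tool units [-4.79 -7.18 -0.27]
 twist units 0.09 ; after twist tool units [-4.89 -7.12 -0.27]
[-0.15600904 -0.19692592 -2.45918428] 0.04949243039516794
tray
red_tray 0.71 [158.9, 348.1, 208.4, 99.5] [ 0.56464892 -0.22022551  0.018     ] [array([ 0.525, -0.304]), array([ 0.51 , -0.131]), array([ 0.608, -0.129]), array([ 0.626, -0.32 ])]
steel_pan 0.95 [122.8, 191.2, 244.5, 216.3] [ 0.43379099 -0.23302781  0.018     ] [array([ 0.523, -0.351]), array([ 0.359, -0.306]), array([ 0.359, -0.135]), array([ 0.524, -0.145])]
red_tray 0.6 [444.8, 234.5, 90.7, 59.3] [ 0.61016912 -0.25660588  0.018     ] [array([ 0.532, -0.125]), array([ 0.691, -0.131]), array([ 0.69 , -0.391]), array([ 0.531, -0.38 ])]
steel_pan 0.76 [454.4, 296.5, 90.9, 56.0] [ 0.44062947 -0.2762238   0.018     ] [array([ 0.524, -0.152]), array([ 0.522, -0.409]), array([ 0.359, -0.397]), array([ 0.361, -0.146])]
stone_green 0.93 [264.4, 289.4, 22.5, 45.2] [0.4560136  0.24551115 0.018     ] [array([0.4  , 0.275]), array([0.517, 0.268]), array([0.513, 0.215]), array([0.396, 0.223])]
```

play_rows(
  travel=[
    [-0.6,-0.88,0],
    [-0.62,-0.88,0],
    [-0.63,-0.88,0],
    [-0.63,-0.88,0],
    [-0.63,-0.88,0],
    [-0.63,-0.88,0],
    [-0.63,-0.88,0],
    [-0.63,-0.88,0],
  ],
  twist=[0,0,0,0,0,0,0,0],
)

```text
t: 43.85
eef_pos: [0.6022, -0.2545, 0.1332]
ee_rot: [3.141, -0.0, -3.127]
force: [0.4, -0.2, -2.5]
width: 0.0496
gripper_force: 44.9
```

play_rows(
  travel=[
    [0,0,0.6],
    [0,0,0.8],
    [0,0,0.8],
    [0,0,0.8],
    [0,0,0.6],
    [0,0,0.4],
    [0,0,0.1],
    [0,0,0],
  ],
  twist=[0,0,0,0,0,0,0,0],
)

```text
t: 44.85
eef_pos: [0.6018, -0.2546, 0.0314]
ee_rot: [-3.141, 0.0, -3.128]
force: [0.6, 0.3, -2.8]
width: 0.0493
gripper_force: 44.9
```

Lower a bit more, release, lift, then head to green.

play_rows(
  travel=[
    [0,0,0.1],
    [0,0,0.07],
    [0,0,0],
  ],
  twist=[0,0,0],
)

```text
t: 45.22
eef_pos: [0.602, -0.2547, 0.0283]
ee_rot: [-3.141, 0.001, -3.128]
force: [-2.2, 1.7, 7.1]
width: 0.0498
gripper_force: 44.9
```

play_rows(
  travel=[
    [0,0,0],
    [0,0,0],
    [0,0,0],
    [0,0,-0.5],
    [0,0,-1],
    [0,0,-1],
    [0,0,-1],
    [0,0,-1],
  ],
  twist=[0,0,0,0,0,0,0,0],
  fingers=0.72,
)

```text
t: 46.22
eef_pos: [0.6017, -0.2547, 0.1411]
ee_rot: [-3.141, 0.001, -3.128]
force: [0.1, -0.3, 0.5]
width: 0.063
gripper_force: 0.0
```

play_rows(
  travel=[
    [0,0,-1],
    [0,0,-1],
    [0,0,-1],
    [0,0,-1],
    [0,0,0],
  ],
  twist=[0,0,0,0,0],
)

```text
t: 46.85
eef_pos: [0.6026, -0.255, 0.2428]
ee_rot: [-3.14, 0.005, -3.128]
force: [-0.3, -0.7, -1.2]
width: 0.0631
gripper_force: 0.0
```

```bash
python3 - <<'E'
from h import *
need(.52,.245,.24,3.1416)
f=stone('stone_charcoal',.021)
for d in models.silhouettes('red_tray','wrist')[:1]: print(d['confidence'],d['extent'])
E
```

```text
tcp [ 0.6026 -0.255   0.2428] rot [-3.14   0.005 -3.128] t 46.85 q [-0.1   0.32 -0.05  0.   -1.2  -1.45]
 world d [-0.0826  0.5    -0.0028] -> tool units [ 3.02 20.04  0.07]
 twist units 0.09 ; after twist tool units [ 3.3  20.    0.11]
stone_charcoal 0.73 [315. 201.  47. 108.] centre [ 0.592  -0.2614] sides [0.1198 0.0487] yaw -0.013
0.83 [322.0, 211.8, 234.7, 151.3]
```

play_rows(
  travel=[
    [0.15,0.8,0],
    [0.15,1,0],
    [0.15,1,0],
    [0.15,1,0],
    [0.15,1,0],
    [0.15,1,0],
    [0.15,1,0],
    [0.15,1,0],
  ],
  twist=[0,0,0,0,0,0,0,0],
)

```text
t: 48.0
eef_pos: [0.5679, -0.0585, 0.2387]
ee_rot: [-3.142, -0.001, -3.127]
force: [0.4, -0.4, 0.3]
width: 0.0635
gripper_force: 0.0
```

play_rows(
  travel=[
    [0.15,1,0],
    [0.15,1,0],
    [0.15,1,0],
    [0.15,1,0],
    [0.15,1,0],
    [0.15,1,0],
    [0.15,1,0],
    [0.15,1,0],
  ],
  twist=[0,0,0,0,0,0,0,0],
)

```text
t: 49.0
eef_pos: [0.535, 0.1407, 0.2387]
ee_rot: [-3.141, -0.001, -3.127]
force: [0.2, -0.2, -0.4]
width: 0.0633
gripper_force: 0.0
```

play_rows(
  travel=[
    [0.15,1,0],
    [0.15,1,0],
    [0.15,1,0],
    [0.15,1,0],
    [0,0,0],
    [0,0,0],
  ],
  twist=[0,0,0,0,0,0],
)

```text
t: 49.75
eef_pos: [0.519, 0.2392, 0.2389]
ee_rot: [-3.141, -0.001, -3.127]
force: [-0.1, -0.2, -0.4]
width: 0.063
gripper_force: 0.0
```

```bash
python3 - <<'E'
from h import *
need(.458,.243,.022,3.1416)
for z in (.02,.028,.032): f=stone('stone_green',z)
save(f,'w12.png')
E
```

```text
tcp [0.519  0.2392 0.2389] rot [-3.141e+00 -1.000e-03 -3.127e+00] t 49.75 q [ 0.77  0.19 -0.23 -0.   -1.15 -2.33]
 world d [-0.061   0.0038 -0.2169] -> tool units [2.43 0.19 8.68]
 twist units 0.1 ; after twist tool units [2.44 0.15 8.68]
stone_green 0.66 [330. 153.  60. 128.] centre [0.4576 0.2462] sides [0.1228 0.0509] yaw -0.143
stone_green 0.64 [333. 154.  63. 128.] centre [0.4576 0.2471] sides [0.1209 0.0505] yaw -0.131
stone_green 0.56 [332. 153.  65. 132.] centre [0.4572 0.2471] sides [0.1185 0.049 ] yaw -0.121
```

View pics/w12.png

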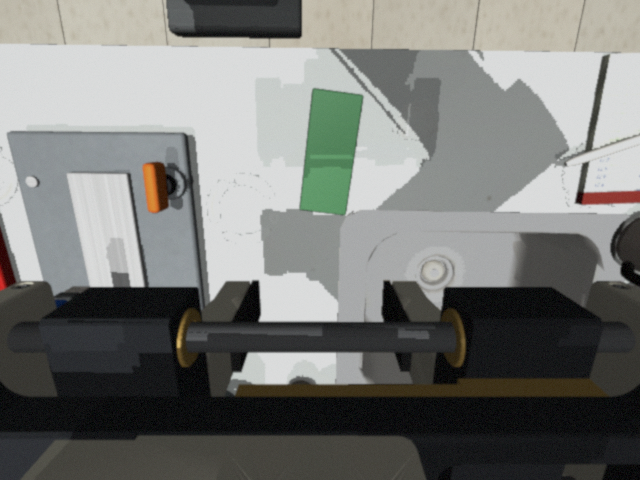

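Green lies at (331,152), tilted about −0.13 rad, with clear space around it. I'll grip it 15 mm robot-side of its centre.

play_rows(
  travel=[
    [0.77,0.11,0.2],
    [0.77,0.11,0.2],
    [0.77,0.11,0.2],
    [0.76,0.1,0.2],
    [0,0,1],
    [0,0,1],
    [0,0,1],
    [0,0,1],
  ],
  twist=[0,0,0,0,0.5,0.46,0,0],
  fingers=0.8,
)

```text
t: 51.05
eef_pos: [0.443, 0.2488, 0.1188]
ee_rot: [3.141, 0.0, 3.011]
force: [-0.4, -0.0, -0.8]
width: 0.07
gripper_force: 0.0
```

play_rows(
  travel=[
    [0,0,1],
    [0,0,1],
    [0,0,0.9],
    [0,0,0.6],
    [0,0,0.38],
    [0,0,0],
  ],
  twist=[0,0,0,0,0,0],
)

```text
t: 51.8
eef_pos: [0.4428, 0.2488, 0.022]
ee_rot: [-3.141, -0.0, 3.011]
force: [0.3, -0.0, 0.1]
width: 0.0704
gripper_force: 0.0
```

play_rows(
  travel=[
    [0,0,0],
    [0,0,0],
    [0,0,0],
    [0,0,0],
    [0,0,-0.6],
    [0,0,-0.9],
    [0,0,-0.9],
    [0,0,-0.9],
  ],
  twist=[0,0,0,0,0,0,0,0],
  fingers=0,
  newtons=45,
)

```text
t: 52.8
eef_pos: [0.4426, 0.2488, 0.1061]
ee_rot: [3.142, -0.0, 3.011]
force: [1.1, 1.2, -2.1]
width: 0.0496
gripper_force: 44.9
```

play_rows(
  travel=[
    [0,0,-0.9],
    [0,0,-0.3],
    [0,0,0],
  ],
  twist=[-0.5,-0.46,0],
)

```text
t: 53.18
eef_pos: [0.4429, 0.2491, 0.1359]
ee_rot: [3.14, 0.001, -3.128]
force: [0.1, -0.3, -4.0]
width: 0.0499
gripper_force: 44.9
```

```bash
python3 - <<'E'
from h import *
need(.466,.0105,.13,3.1416+.0125); s=arm.get_state(); print(s['force'],s['width'])
f=grab('wrist'); g=col(f,(50,100,20),(85,255,255)); ys,xs=np.where(g); print('near row',ys.min(),'cols',xs[ys<ys.min()+40].min(),xs[ys<ys.min()+40].max())
for z in(.13,.14): print(z,at(f,320,ys.min(),s['eef_pos'][2]+z-.13)-s['eef_pos'])
E
```

```text
tcp [0.4429 0.2491 0.1359] rot [ 3.140e+00  1.000e-03 -3.128e+00] t 53.17 q [ 0.9   0.19 -0.5  -0.   -0.88 -2.46]
 world d [ 0.0231 -0.2386 -0.0059] -> tool units [-0.8  -9.56  0.22]
 twist units 0.0 ; after twist tool units [-0.81 -9.56  0.24]
[ 0.08346467 -0.2791332  -3.95715116] 0.049934282517708796
near row 210 cols 261 378
0.13 [-0.04922673 -0.00120623  0.        ]
0.14 [-0.05131693 -0.00122317  0.01      ]
```

play_rows(
  travel=[
    [0,-0.76,0],
    [0,-1,0],
    [0,-1,0],
    [0,-1,0],
    [0,-1,0],
    [0,-1,0],
    [0,-1,0],
    [0,-1,0],
  ],
  twist=[0,0,0,0,0,0,0,0],
)

```text
t: 54.22
eef_pos: [0.4446, 0.0526, 0.1345]
ee_rot: [-3.141, -0.001, -3.129]
force: [1.5, 0.1, -2.5]
width: 0.0497
gripper_force: 44.9
```

play_rows(
  travel=[
    [0,-1,0],
    [0,-0.8,0],
    [0,0,0.5],
    [0,0,0.8],
    [0,0,0.8],
    [0,0,0.6],
    [0,0,0.15],
    [0,0,0],
  ],
  twist=[0,0,0,0,0,0,0,0],
)

```text
t: 55.22
eef_pos: [0.4459, 0.0098, 0.0633]
ee_rot: [-3.141, -0.001, -3.128]
force: [-0.3, 1.1, -2.5]
width: 0.0494
gripper_force: 44.9
```

```bash
python3 - <<'E'
from h import *
need(.528,.0105,.0575,3.1416+.0125); s=arm.get_state(); print(s['force'],s['width'])
E
```

```text
tcp [0.4459 0.0098 0.0633] rot [-3.141e+00 -1.000e-03 -3.128e+00] t 55.23 q [ 0.47  0.2  -0.71  0.   -0.66 -2.02]
 world d [ 0.0821  0.0007 -0.0058] -> tool units [-3.28 -0.02  0.23]
 twist units 0.01 ; after twist tool units [-3.28 -0.01  0.23]
[-0.34136566  1.10590718 -2.51593237] 0.049432320323577014
```

play_rows(
  travel=[
    [-0.5,0,0],
    [-0.7,0,0],
    [-0.7,0,0],
    [-0.7,0,0],
    [-0.68,0,0],
    [0,0,0.14],
    [0,0,0.1],
    [0,0,0],
  ],
  twist=[0,0,0,0,0,0,0,0],
)

```text
t: 56.22
eef_pos: [0.5275, 0.011, 0.0573]
ee_rot: [-3.141, -0.001, -3.128]
force: [0.2, 0.6, -2.1]
width: 0.05
gripper_force: 44.9
```

play_rows(
  travel=[
    [0,0,0.04],
    [0,0,0.03],
    [0,0,0],
  ],
  twist=[0,0,0],
)

```text
t: 56.6
eef_pos: [0.5278, 0.0111, 0.0569]
ee_rot: [-3.142, 0.0, -3.127]
force: [-4.6, 1.2, 8.4]
width: 0.0497
gripper_force: 44.9
```

play_rows(
  travel=[
    [0,0,0],
    [0,0,0],
    [0,0,0],
    [0,0,-0.5],
    [0,0,-1],
    [0,0,-1],
    [0,0,-1],
    [0,0,-0.5],
  ],
  twist=[0,0,0,0,0,0,0,0],
  fingers=0.72,
)

```text
t: 57.6
eef_pos: [0.5288, 0.0113, 0.1579]
ee_rot: [3.141, 0.003, -3.128]
force: [0.2, 0.3, -0.2]
width: 0.063
gripper_force: 0.0
```

play_rows(
  travel=[
    [0,0,-0.8],
    [0,0,0],
  ],
  twist=[0,0],
)

```text
t: 57.85
eef_pos: [0.5289, 0.0114, 0.1771]
ee_rot: [3.141, 0.003, -3.128]
force: [-0.6, 0.2, -0.3]
width: 0.063
gripper_force: 0.0
```

```bash
python3 - <<'E'
from h import *
need(.5958,.011,.1408)
f=stone('stone_green',.06); g=col(f,(50,100,20),(85,255,255)); print(cv2.minAreaRect(cv2.findNonZero(g)))
E
```

```text
tcp [0.5289 0.0114 0.1771] rot [ 3.141e+00  3.000e-03 -3.128e+00] t 57.85 q [ 0.39  0.18 -0.41  0.   -0.99 -1.95]
 world d [ 0.0669 -0.0004 -0.0363] -> tool units [-2.67 -0.05  1.46]
stone_green 0.84 [321. 250.  62. 149.] centre [0.5409 0.0103] sides [0.0492 0.1242] yaw 0.04
stone_green 0.58 [ 38. 266.  74.  80.] centre [ 0.5546 -0.2214] sides [0.0547 0.0761] yaw 0.004
((321.4999694824219, 289.9999694824219), (61.99999237060547, 54.99999237060547), 90.0)
```

play_rows(
  travel=[
    [-0.8,-0.04,0],
    [-1,0,0],
    [-0.87,0,0],
    [0,0,0.7],
    [0,0,0.7],
    [0,0,0],
  ],
  twist=[0,0,0,0,0,0],
  fingers=0.5,
)

```text
t: 58.7
eef_pos: [0.5934, 0.0106, 0.1383]
ee_rot: [-3.14, -0.005, -3.128]
force: [-0.1, -0.0, -0.2]
width: 0.0434
gripper_force: 0.0
```

play_rows(
  travel=[
    [0,0,0],
    [0,0,0],
    [0,0,0],
    [0,0,0],
    [0,0,0],
  ],
  twist=[0,0,0,0,0],
  fingers=0,
  newtons=20,
)

```text
t: 59.32
eef_pos: [0.5951, 0.0109, 0.1413]
ee_rot: [-3.142, 0.001, -3.128]
force: [-0.4, -1.4, 2.2]
width: 0.0136
gripper_force: 20.0
```

play_rows(
  travel=[
    [0,0,0.1],
    [0,0,0.1],
    [0,0,0.1],
    [0,0,0.1],
    [0,0,0.1],
    [0,0,0],
  ],
  twist=[0,0,0,0,0,0],
)

```text
t: 60.08
eef_pos: [0.595, 0.0109, 0.1279]
ee_rot: [-3.141, -0.0, -3.128]
force: [3.2, -4.3, -2.3]
width: 0.014
gripper_force: 20.0
```

play_rows(
  travel=[
    [0,0,0.04],
    [0,0,0.04],
    [0,0,0.04],
    [0,0,0.04],
    [0,0,0],
  ],
  twist=[0,0,0,0,0],
)

```text
t: 60.7
eef_pos: [0.595, 0.011, 0.1243]
ee_rot: [-3.141, 0.0, -3.128]
force: [3.7, -3.8, 1.3]
width: 0.014
gripper_force: 20.0
```

play_rows(
  travel=[
    [0,0,0.03],
    [0,0,0.03],
    [0,0,0.03],
    [0,0,0],
  ],
  twist=[0,0,0,0],
)

```text
t: 61.2
eef_pos: [0.595, 0.011, 0.1221]
ee_rot: [-3.142, 0.0, -3.128]
force: [2.6, -4.7, 1.2]
width: 0.014
gripper_force: 20.0
```

play_rows(
  travel=[
    [0,0,0.03],
    [0,0,0.03],
    [0,0,0.03],
    [0,0,0],
  ],
  twist=[0,0,0,0],
)

```text
t: 61.7
eef_pos: [0.5951, 0.011, 0.1214]
ee_rot: [-3.141, 0.001, -3.127]
force: [-3.0, -4.0, 14.2]
width: 0.0138
gripper_force: 20.0
```

play_rows(
  travel=[
    [0,0,0.03],
    [0,0,0],
    [0,0,0],
    [0,0,0],
  ],
  twist=[0,0,0,0],
)

```text
t: 62.2
eef_pos: [0.5951, 0.0109, 0.1213]
ee_rot: [-3.141, 0.001, -3.127]
force: [-5.2, -4.1, 18.3]
width: 0.0137
gripper_force: 20.0
```

play_rows(
  travel=[
    [0,0,-0.12],
    [0,0,-0.18],
    [0,0,-0.2],
    [0,0,-0.2],
    [0,0,-0.2],
    [0,0,-0.06],
    [0,0,0],
  ],
  twist=[0,0,0,0,0,0,0],
)

```text
t: 63.08
eef_pos: [0.5949, 0.0111, 0.1415]
ee_rot: [3.141, -0.001, -3.128]
force: [6.7, -5.0, -9.3]
width: 0.0138
gripper_force: 20.0
```

```bash
python3 - <<'E'
from h import *
need(.528,.0105,.058); t=grab('scene')
for n in('stone_white','stone_terracotta','stone_charcoal','stone_green'):
  for c in('scene',): print(n,[(round(d['confidence'],2),np.round(d['extent'])) for d in models.boxes_of(n,c)])
E
```

```text
tcp [0.5949 0.0111 0.1415] rot [ 3.141e+00 -1.000e-03 -3.128e+00] t 63.08 q [ 0.35  0.32 -0.31 -0.   -0.95 -1.9 ]
 world d [-0.0669 -0.0006 -0.0835] -> tool units [2.67 0.01 3.34]
stone_white []
stone_terracotta [(0.39, array([335., 225.,  50.,  37.]))]
stone_charcoal [(0.67, array([421., 240.,  40.,  22.]))]
stone_green [(0.68, array([363., 263.,  53.,  31.]))]
```

Green reads about 30 mm, so it goes in the steel pan. Next, release the lug and pick green up.

play_rows(
  travel=[
    [0,0,0],
    [0,0,0],
    [0,0,-0.7],
    [0,0,-0.8],
    [0.9,0,0],
    [0.95,0,0],
    [0.84,0,0],
    [0,0,0.5],
  ],
  twist=[0,0,0,0,0,0,0,0],
  fingers=0.72,
)

```text
t: 64.32
eef_pos: [0.5271, 0.0106, 0.169]
ee_rot: [3.14, 0.002, -3.127]
force: [0.3, -0.7, 0.7]
width: 0.0629
gripper_force: 0.0
```

play_rows(
  travel=[
    [0,0,0.9],
    [0,0,0.9],
    [0,0,0.9],
    [0,0,0.9],
    [0,0,0.5],
    [0,0,0.2],
    [0,0,0],
  ],
  twist=[0,0,0,0,0,0,0],
)

```text
t: 65.2
eef_pos: [0.5279, 0.0102, 0.0606]
ee_rot: [-3.142, -0.0, -3.128]
force: [-0.5, -0.2, 0.1]
width: 0.0628
gripper_force: 0.0
```

play_rows(
  travel=[
    [0,0,0],
    [0,0,0],
    [0,0,0],
    [0,0,0],
    [0,0,-0.12],
    [0,0,-0.12],
    [0.6,0,0],
    [0.8,0,0],
  ],
  twist=[0,0,0,0,0,0,0,0],
  fingers=0,
  newtons=45,
)

```text
t: 66.2
eef_pos: [0.4913, 0.0094, 0.0661]
ee_rot: [-3.141, -0.001, -3.128]
force: [-0.8, 0.4, -3.3]
width: 0.0495
gripper_force: 44.9
```

play_rows(
  travel=[
    [0.8,0,0],
    [0.8,0,0],
    [0,0,-0.8],
    [0,0,-0.9],
    [0,0,-0.9],
    [0,-0.9,0],
    [0,-0.9,0],
    [0,0,0],
  ],
  twist=[0,0,0,0,0,0,0,0],
)

```text
t: 67.2
eef_pos: [0.4518, -0.037, 0.1312]
ee_rot: [-3.142, -0.001, -3.13]
force: [-0.2, 0.6, -3.8]
width: 0.0497
gripper_force: 44.9
```

```bash
python3 - <<'E'
from h import *
need(.431,-.275,.14); s=arm.get_state(); print(s['force'],s['width'])
f=grab('wrist')
for d in models.silhouettes('steel_pan','wrist')[:1]: 
    rc=cv2.minAreaRect(cv2.findNonZero(d['pixels'].astype(np.uint8))); print(d['confidence'],d['extent'],[at(f,*p,.02)[:2].round(3) for p in cv2.boxPoints(rc)])
g=col(f,(50,100,20),(85,255,255)); ys,xs=np.where(g); print('near row',ys.min(),at(f,320,ys.min(),s['eef_pos'][2]+.008)-s['eef_pos'])
E
```

```text
tcp [ 0.4518 -0.037   0.1312] rot [-3.142e+00 -1.000e-03 -3.130e+00] t 67.2 q [ 0.35  0.11 -0.62 -0.   -0.85 -1.91]
 world d [-0.0208 -0.238   0.0088] -> tool units [ 0.95 -9.51 -0.35]
[-0.17942694  0.63031831 -3.84271258] 0.04969417476780806
0.75 [98.7, 219.0, 193.6, 206.8] [array([ 0.36 , -0.264]), array([ 0.359, -0.127]), array([ 0.521, -0.143]), array([ 0.523, -0.307])]
near row 207 [-0.05208097 -0.00115643  0.008     ]
```

play_rows(
  travel=[
    [0.08,-0.7,0],
    [0.08,-0.95,0],
    [0.08,-0.95,0],
    [0.08,-0.95,0],
    [0.08,-0.95,0],
    [0.08,-0.95,0],
    [0.08,-0.95,0],
    [0.08,-0.95,0],
  ],
  twist=[0,0,0,0,0,0,0,0],
)

```text
t: 68.3
eef_pos: [0.4396, -0.2199, 0.1314]
ee_rot: [3.141, -0.0, -3.127]
force: [-0.3, -0.8, -2.7]
width: 0.05
gripper_force: 44.9
```

play_rows(
  travel=[
    [0.08,-0.95,0],
    [0.08,-0.93,0],
    [0,0,0.6],
    [0,0,0.9],
    [0,0,0.9],
    [0,0,0.9],
    [0,0,0.6],
    [0,0,0],
  ],
  twist=[0,0,0,0,0,0,0,0],
)

```text
t: 69.3
eef_pos: [0.4356, -0.2662, 0.0328]
ee_rot: [3.141, -0.003, -3.127]
force: [0.2, 0.5, -3.6]
width: 0.0498
gripper_force: 44.9
```

play_rows(
  travel=[
    [0,0,0.06],
    [0,0,0.06],
    [0,0,0.03],
    [0,0,0],
  ],
  twist=[0,0,0,0],
)

```text
t: 69.8
eef_pos: [0.4365, -0.267, 0.0305]
ee_rot: [-3.141, 0.0, -3.128]
force: [1.1, -0.2, -2.9]
width: 0.0497
gripper_force: 44.9
```

play_rows(
  travel=[
    [0,0,0],
    [0,0,0],
    [0,0,0],
    [0,0,-0.5],
    [0,0,-1],
    [0,0,-1],
    [0,0,-1],
    [0,0,-1],
  ],
  twist=[0,0,0,0,0,0,0,0],
  fingers=0.72,
)

```text
t: 70.8
eef_pos: [0.4365, -0.2669, 0.1447]
ee_rot: [-3.141, 0.001, -3.128]
force: [0.9, -0.5, 0.3]
width: 0.0632
gripper_force: 0.0
```

play_rows(
  travel=[
    [0,0,-1],
    [0,0,-1],
    [0,0,-1],
    [0,0,-1],
    [0,0,0],
  ],
  twist=[0,0,0,0,0],
)

```text
t: 71.42
eef_pos: [0.4373, -0.2673, 0.2458]
ee_rot: [-3.14, 0.005, -3.128]
force: [-0.3, -0.3, -0.4]
width: 0.0631
gripper_force: 0.0
```

```bash
python3 - <<'E'
from h import *
need(.595,.011,.18)
f=stone('stone_green',.033)
for d in models.silhouettes('steel_pan','wrist')[:1]: 
    rc=cv2.minAreaRect(cv2.findNonZero(d['pixels'].astype(np.uint8))); print(d['confidence'],d['extent'],[at(f,*p,.02)[:2].round(3) for p in cv2.boxPoints(rc)])
t=grab('top')
for n in names[7:13]: print(n,[(round(d['confidence'],2),np.round(d['extent']),at(t,d['extent'][0],d['extent'][1],.025)[:2].round(3)) for d in models.boxes_of(n,'top')[:2]])
E
```

```text
tcp [ 0.4373 -0.2673  0.2458] rot [-3.14   0.005 -3.128] t 71.42 q [-0.16  0.09 -0.34  0.   -1.14 -1.39]
 world d [ 0.1577  0.2783 -0.0658] -> tool units [-6.45 11.05  2.65]
stone_green 0.85 [323. 222.  43. 110.] centre [ 0.4492 -0.2669] sides [0.0486 0.122 ] yaw 0.054
stone_green 0.3 [634. 274.  13.  37.] centre [0.4992 0.0863] sides [0.0122 0.0379] yaw 0.286
0.59 [322.2, 211.4, 235.0, 148.9] [array([ 0.523, -0.408]), array([ 0.36, -0.39]), array([ 0.36 , -0.144]), array([ 0.524, -0.128])]
stone_charcoal [(0.66, array([448., 225.,  17.,  10.]), array([ 0.634, -0.266]))]
stone_green []
stone_terracotta [(0.42, array([448., 224.,  17.,  13.]), array([ 0.638, -0.267]))]
stone_white []
steel_pan [(0.59, array([488., 317.,  20.,  15.]), array([ 0.382, -0.36 ]))]
red_tray [(0.84, array([445., 221.,  85.,  25.]), array([ 0.646, -0.259]))]
```

Green is in the pan. Last, shut the jaw fully.

play_rows(
  travel=[
    [-0.54,0.92,0],
    [-0.54,0.92,0],
    [-0.54,0.92,0],
    [-0.54,0.92,0],
    [-0.54,0.92,0],
    [-0.54,0.92,0],
    [-0.54,0.92,0],
    [-0.54,0.92,0],
  ],
  twist=[0,0,0,0,0,0,0,0],
  fingers=0.5,
)

```text
t: 72.92
eef_pos: [0.5423, -0.0806, 0.2426]
ee_rot: [-3.141, -0.0, -3.128]
force: [0.3, -1.2, 0.8]
width: 0.0441
gripper_force: 0.0
```

play_rows(
  travel=[
    [-0.54,0.92,0],
    [-0.54,0.92,0],
    [-0.54,0.92,0],
    [-0.51,0.92,0],
    [0,0,0.9],
    [0,0,0.9],
    [0,0,0.6],
    [0,0,0],
  ],
  twist=[0,0,0,0,0,0,0,0],
)

```text
t: 73.92
eef_pos: [0.5935, 0.0114, 0.1817]
ee_rot: [-3.141, -0.002, -3.128]
force: [-0.6, -0.5, -0.2]
width: 0.0439
gripper_force: 0.0
```

```bash
python3 - <<'E'
from h import *
need(.595,.011,.1413)
E
```

```text
tcp [0.5935 0.0114 0.1817] rot [-3.141e+00 -2.000e-03 -3.128e+00] t 73.92 q [ 0.35  0.28 -0.26 -0.   -1.04 -1.91]
 world d [ 0.0015 -0.0004 -0.0404] -> tool units [-0.06 -0.02  1.62]
```

play_rows(
  travel=[
    [-0.06,0,0.8],
    [0,0,0.82],
    [0,0,0],
    [0,0,0],
  ],
  twist=[0,0,0,0],
)

```text
t: 74.42
eef_pos: [0.5962, 0.0114, 0.1437]
ee_rot: [3.141, 0.002, -3.128]
force: [-0.1, 0.0, 0.2]
width: 0.0443
gripper_force: 0.0
```

play_rows(
  travel=[
    [0,0,0],
    [0,0,0],
    [0,0,0],
    [0,0,0],
    [0,0,0.1],
    [0,0,0.2],
    [0,0,0.2],
    [0,0,0.2],
  ],
  twist=[0,0,0,0,0,0,0,0],
  fingers=0,
  newtons=20,
)

```text
t: 75.42
eef_pos: [0.5954, 0.011, 0.1244]
ee_rot: [-3.141, -0.0, -3.128]
force: [0.6, -4.7, 2.2]
width: 0.0139
gripper_force: 20.0
```

play_rows(
  travel=[
    [0,0,0.2],
    [0,0,0.2],
    [0,0,0.2],
    [0,0,0.2],
    [0,0,0.2],
    [0,0,0.1],
    [0,0,0.03],
    [0,0,0],
  ],
  twist=[0,0,0,0,0,0,0,0],
)

```text
t: 76.42
eef_pos: [0.5954, 0.011, 0.0961]
ee_rot: [-3.141, -0.0, -3.128]
force: [1.9, -5.8, 0.2]
width: 0.0138
gripper_force: 20.0
```

play_rows(
  travel=[
    [0,0,0.05],
    [0,0,0.05],
    [0,0,0.05],
    [0,0,0.05],
    [0,0,0],
  ],
  twist=[0,0,0,0,0],
)

```text
t: 77.05
eef_pos: [0.5955, 0.011, 0.0924]
ee_rot: [-3.141, 0.0, -3.127]
force: [-2.3, -3.5, 11.3]
width: 0.0141
gripper_force: 20.0
```

Shut against the anvil (11 N). Release and rise, then check the level, jaw and stones.

play_rows(
  travel=[
    [0,0,0.02],
    [0,0,0],
    [0,0,0],
  ],
  twist=[0,0,0],
)

```text
t: 77.42
eef_pos: [0.5955, 0.011, 0.0924]
ee_rot: [-3.141, 0.001, -3.127]
force: [-5.4, -5.2, 15.2]
width: 0.0141
gripper_force: 20.0
```

play_rows(
  travel=[
    [0,0,0],
    [0,0,0],
    [0,0,0],
    [0,0,-0.6],
    [0,0,-1],
    [0,0,-1],
    [0,0,-1],
    [0,0,-1],
  ],
  twist=[0,0,0,0,0,0,0,0],
  fingers=0.5,
)

```text
t: 78.42
eef_pos: [0.5955, 0.0114, 0.208]
ee_rot: [3.141, 0.001, -3.128]
force: [0.7, -0.3, -0.4]
width: 0.0437
gripper_force: 0.0
```

play_rows(
  travel=[
    [-0.4,0,-1],
    [-0.4,0,-1],
    [-0.4,0,-1],
    [-0.4,0,-0.8],
    [0,0,0],
    [0,0,0],
  ],
  twist=[0,0,0,0,0,0],
)

```text
t: 79.18
eef_pos: [0.6349, 0.0119, 0.3009]
ee_rot: [3.141, -0.0, -3.128]
force: [-0.4, 1.0, -0.3]
width: 0.0441
gripper_force: 0.0
```

```bash
python3 - <<'E'
from tilt import *
f=grab('wrist'); p,n,r,e=fit(f); print(p.round(4),n,r)
g=grab('scene'); b=col(g,(105,110,40),(130,255,255),(320,200,370,265)); c=col(f,(105,110,40),(130,255,255))
print('lug',tri([(f,cv2.minAreaRect(cv2.findNonZero(c))[0]),(g,cv2.minAreaRect(cv2.findNonZero(b))[0])]))
for n in names[7:]: print(n,[(round(d['confidence'],2),np.round(d['extent'])) for d in models.boxes_of(n,'scene')[:2]])
t=grab('top')
for n in names[7:]: print(n,[(round(d['confidence'],2),np.round(d['extent'])) for d in models.boxes_of(n,'top')[:2]])
E
```

```text
[ 0.5628  0.0101  0.0243  0.0134 -0.004   0.0023] [60, 60, 32, 60] 0.48300884618511003
lug [0.59675092 0.01034485 0.07546164]
stone_charcoal [(0.63, array([422., 237.,  42.,  24.]))]
stone_green [(0.73, array([466., 254.,  54.,  32.]))]
stone_terracotta []
stone_white [(0.74, array([357., 277.,  20.,  16.])), (0.44, array([466., 253.,  56.,  30.]))]
steel_pan [(0.64, array([470., 261., 108.,  53.])), (0.48, array([356., 276.,  18.,  21.]))]
red_tray [(0.87, array([416., 242., 102.,  45.]))]
spice_shaker [(0.97, array([238., 255.,  18.,  42.]))]
stone_charcoal [(0.66, array([449., 241.,  18.,  43.]))]
stone_green [(0.95, array([454., 290.,  22.,  47.]))]
stone_terracotta [(0.23, array([351., 252.,  73.,  89.]))]
stone_white []
steel_pan [(0.75, array([452., 296.,  92.,  56.]))]
red_tray [(0.68, array([446., 237.,  91.,  61.])), (0.33, array([350., 252.,  71.,  88.]))]
spice_shaker []
```

play_rows(
  travel=[
    [0,0.7,-0.4],
    [0,0.7,-0.4],
    [0,0.7,-0.4],
    [0,0,0],
    [0,0,0],
  ],
  twist=[0,0,0,0,0],
)

```text
t: 80.65
eef_pos: [0.6345, 0.0648, 0.331]
ee_rot: [3.142, -0.0, -3.127]
force: [0.2, -0.3, -0.4]
width: 0.0437
gripper_force: 0.0
```

```bash
sed -e "s/R=Rn.from_euler('xyz',p\[3:\]).as_matrix()/R=Rn.from_euler('z',p[5]).as_matrix()@Rn.from_rotvec(np.array([.81,.58,0])*p[3]).as_matrix()/" -e 's/\[\[(p\[2\]/[[p[4],(p[2]/' tilt.py > tilt1.py
python3 - <<'E'
import tilt,tilt1
from h import *
z=np.load('w5.npz'); f0=dict(pixels=z['pixels'],R=z['R'],t=z['t']); f0['fx'],f0['fy'],f0['cx'],f0['cy']=z['k']
f=grab('wrist')
for n,k in(('w5',f0),('now',f)):
    for m in(tilt,tilt1):
        p,c,r,e=m.fit(k); print(n,m.__name__,p.round(4),c,round(r,3),e.round(4))
g=grab('scene')['pixels'][190:310,280:430]
def small(fn): return cv2.resize(cv2.cvtColor(cv2.imread('pics/'+fn),cv2.COLOR_BGR2GRAY),(150,120),interpolation=cv2.INTER_AREA).astype(np.float32)
G=cv2.resize(cv2.resize(cv2.cvtColor(g,cv2.COLOR_RGB2GRAY),None,fx=5,fy=5,interpolation=cv2.INTER_CUBIC),(150,120),interpolation=cv2.INTER_AREA).astype(np.float32)
for fn in('g1.png','g4.png','g6.png','g10.png'):
    S=small(fn)
    for n,(x0,y0,x1,y1) in dict(frontright=(122,72,148,100),cornerFL=(74,96,104,120),backleft=(4,58,34,84),cap=(30,4,56,24)).items():
        d,resp=cv2.phaseCorrelate(S[y0:y1,x0:x1].copy(),G[y0:y1,x0:x1].copy(),cv2.createHanningWindow((x1-x0,y1-y0),cv2.CV_32F)); print(fn,n,np.round(d,2),round(resp,2))
E
```

```text
w5 tilt [ 0.5641  0.0105  0.0242  0.0046 -0.0047  0.0125] [60, 60, 28, 60] 0.439 [0.0001 0.0001 0.0002 0.0034 0.0031 0.0006]
w5 tilt1 [ 5.642e-01  1.060e-02  2.400e-02 -4.000e-04  0.000e+00  1.300e-02] [60, 60, 24, 60] 0.408 [1.0e-04 1.0e-04 2.0e-04 3.1e-03 3.0e-01 6.0e-04]
now tilt [ 0.5627  0.0106  0.0242 -0.003  -0.003   0.0044] [60, 60, 42, 60] 0.334 [0.0001 0.0001 0.0002 0.0033 0.0034 0.0007]
now tilt1 [ 0.5627  0.0106  0.0242 -0.0042  0.      0.0042] [60, 60, 42, 60] 0.336 [1.0e-04 1.0e-04 2.0e-04 3.7e-03 3.0e-01 7.0e-04]
g1.png frontright [0.95 0.06] 1.02
g1.png cornerFL [-0.03 -1.86] 0.97
g1.png backleft [0.4  0.06] 0.9
g1.png cap [1.04 0.02] 0.87
g4.png frontright [0.96 0.3 ] 0.99
g4.png cornerFL [0.05 0.23] 0.8
g4.png backleft [0.51 0.5 ] 0.92
g4.png cap [ 0.99 -0.19] 0.98
g6.png frontright [ 0.46 -0.23] 1.03
g6.png cornerFL [ 0.16 -0.12] 1.08
g6.png backleft [0.42 0.91] 0.85
g6.png cap [-2.47 -2.38] 0.49
g10.png frontright [ 0.48 -0.02] 1.0
g10.png cornerFL [-0.05  0.01] 1.02
g10.png backleft [-0.11  0.65] 0.76
g10.png cap [ 3.94 -5.29] 0.29
```

```bash
python3 -c "
from h import *
print(arm.job_done())"
```

```text
the job is handed in; nothing more can be done
None
```

I levelled the gauge and gauged the two stones that were out: charcoal read about 18 mm and is in the red tray, green about 30 mm and is in the steel pan. The jaw is shut, the gauge measures level within about 0.004 rad, the shaker is still in place, and the job is handed in; the hand-in returned no verdict.

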